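Secure the heart-bar shoe under the retaining bar that fits its stand

TASK

Secure the heart-bar shoe (the one whose heels are joined by a heart-shaped plate): lay the retaining bar of the right length across the stand that holds it, flat down in the pockets of both posts. If the pritchel is lying across that stand, first take it off and lay it flat in the black tool tray; if it is lying across the other stand, leave it there. Do not disturb the shoes, the other bar or the other things on the bench.

Things in the scene. Friction and masses are not known exactly. Their poses are not given: they have to be found in the camera images.
- heart_shoe: steel heart-bar horseshoe, 104 mm across, 10 mm thick, heels joined by a heart-shaped plate; lies on the pad of one of the two stands, at any yaw. Origin: centre of its underside; x towards the toe.
- plain_shoe: plain open steel horseshoe, 104 mm across, 10 mm thick, heels open; lies on the pad of the other stand. Origin: centre of its underside; x towards the toe. Bystander.
- stand_narrow: fixed blue stand, the shorter one: two posts in line along its x, 125 mm apart inside, 177 mm overall. Origin: centre of underside, 8 mm above the bench. Post tops have pockets for the bar ends: floor 26 mm above origin, end stops (165 mm apart inside) 8 mm high, side cheeks 18 mm high, channel 26 mm wide, open to the middle. White shoe pad 6 mm above origin. Takes the short bar (159 mm).
- stand_wide: fixed blue stand, the longer one: two posts in line along its x, 165 mm apart inside, 217 mm overall. Origin: centre of underside, 8 mm above the bench. Post tops have pockets for the bar ends: floor 26 mm above origin, end stops (205 mm apart inside) 8 mm high, side cheeks 18 mm high, channel 26 mm wide, open to the middle. White shoe pad 6 mm above origin. Takes the long bar (199 mm).
- bar_short: short retaining bar: flat dark steel bar 159 mm long (x), 20 wide (y), 12 thick, with a yellow grip block on its middle 34 (x) x 20 x 20 mm high (32 mm in all); about 0.33 kg. Origin: centre of underside. Fits the narrow stand either way round with 3 mm play each way; starts on the bench.
- bar_long: long retaining bar: flat dark steel bar 199 mm long (x), 20 wide (y), 12 thick, with a yellow grip block on its middle 34 (x) x 20 x 20 mm high (32 mm in all); about 0.4 kg. Origin: centre of underside. Fits the wide stand either way round with 3 mm play each way; starts on the bench.
- pritchel: polished steel punch: square 14 x 14 mm shank 226 mm long along x, plus a 22 mm taper at +x; 0.36 kg. Origin: centre of the shank (7 mm above what it lies on). Starts level across one stand, along the stand's x, between the cheeks on the end stops (origin 41 mm above the stand's); there it keeps any bar from seating.
- tray: fixed black open tool tray, outside 300 (x) x 100 (y) x 20 mm high, walls and floor 4 mm thick, empty. Origin: centre of its underside, on the bench. The pritchel goes in lengthwise along x.
- hardy: squat steel hardy tool, 46 mm square, 57 mm high. Origin: centre of the underside. Bystander.
- puller: nail puller with red grips lying flat, 250 mm long along x, 72 mm wide, 20 mm high. Origin: on the bench under its middle. Bystander.
- spray: upright white hoof-spray bottle with blue cap, 56 mm diameter, 150 mm tall. Origin: centre of the underside. Bystander.
Things that resemble listed ones, but are neither listed nor needed, are in the scene too. What is shaped like the bar_short but turquoise is not meant.

How it is judged:
By the outcome, as a careful person would: the job done as asked, in the order asked, and still so for the second after the job is handed in, with the robot touching nothing.
It also fails if it takes over 64 s, if anything falls off the work surface, if the arm or the gripper's body presses on something with over 40 N, if the wrist force passes 120 N, or if a joint passes its speed limit or range.

ROBOT

A 6-joint arm with a two-finger parallel gripper is mounted at the origin on the work surface. World frame = base frame: x ahead of the robot, y to its left, z up, the work surface at z = 0. Lengths are in m, angles in rad, forces in N, time in s.
With the tool pointing down it reaches from about 0.3 to 0.775 m from the base axis. Payload 14.6 kg.
Tool frame: the origin (TCP) lies at the very end of the fingers, on their centre line; the grasp point (between the pads) lies 19 mm behind it; x points along the fingers, y is the direction in which the jaws open and shut, and the axes are right-handed (so a half turn about x gives the same grasp; the last joint's range is limited). The gripper opens to 94 mm and grips with 3 to 60 N. Pads are 16 mm wide; open, the fingers measure 119 mm over their backs; the gripper's body (75 mm by 177 mm) begins 78 mm behind the grasp point.
Start: joints at [1.276, 0.3, 1.521, -0, 1.321, -0.067], TCP at [0.124, 0.536, 0.205] pointing down, gripper open.
Joint ranges: [-3.03, 3.03], [-0.79, 2.21], [0.23, 2.52], [-1.04, 4.18], [0, 3.07], [-2.55, 2.55]. Speed limits (rad/s): [2.22, 2.22, 2.57, 3.14, 3.14, 3.14].

INTERFACE

Orientations are given as [roll, pitch, yaw] about the fixed x, y, z axes, in that order (R = Rz(yaw) Ry(pitch) Rx(roll)).
In Python, from station import ctrl, viewer, hand_in gives the robot as it stands. The module is installed in compiled form; this text tells all that it offers.
- The arm moves only by the tool play_rows, never from a script. Its argument "deltas" is a list that holds one entry, the list of rows, each a list of 7 numbers: the shift along the tool's x, y, z in mm, then the turn, a rotation vector about the tool's x, y, z in rad, then the finger opening in mm, from 0 to 94. In form: [[[dx, dy, dz, ax, ay, az, gripper], ...]]. A call has 1 to 10 rows; each row shifts and turns the commanded pose from where the row before left it, along the tool's axes as they then stand; what a row does not reach is not made up. A row lasts 1/10 s, in which the tool goes at most 50 mm and 8.59 degrees, less where a joint would pass 70% of its speed; a pose out of reach is approached as far as the arm can. A call with a gripper value outside its range is refused whole. The fingers move at their own pace and stop on an object; "grip_force" is the grip in N (left out, the last holds). Time passes only in rows, so rows that do not move let the fingers close. It gives the time, the measured TCP pose, the force and the opening at its end, in the units of the state.
- ctrl.get_obs(): the state, without advancing time (a new reading comes with each control period).
- viewer.camera(name): name is "scene" or "side" or "wrist"; returns a dict with "img" (420x560x3 uint8, red, green, blue), "fx", "fy", "cx", "cy" (pixels), "rvec" (rotation vector, rad) and "tvec" (3), from world to camera coordinates, as OpenCV has them. Camera axes: x right, y down, z forward; pixel columns grow to the right and rows downward; lengths in m; the calibration is good to about 2 mm. A picture is of the moment at which its call begins. There is no depth.
- hand_in(): hands the job in, once; it reports no verdict.
The state is a dict: "time_s": time; "qpos": joint angles; "joint_vel": joint speeds; "tau": joint torques, N m; "ee_pos": TCP position; "eef_rot": TCP orientation; "force": force on the tool from outside, world axes, zero at the start; "moment": the same for the moment, N m; "grip_width": finger opening in m.
Only numpy, scipy, OpenCV 4.12 (cv2) and the standard library are available. Lean on these libraries where they do the work, as an engineer would, in place of code of your own. Each camera call takes 0.05 s, during which the arm holds its last target.

## Working session

There is one attempt and no reset: what is moved stays moved. The work goes in short steps, Python scripts to look and compute and a tool call to move; the robot and the scene stay as the last step left them, time stands still between calls to the robot, and variables do not carry over. Pictures are saved under pics/ and viewed, and the job is handed in when it is done.

Besides the shell and the picture viewer there is one more tool, called after "Request:" as name([rows], argument=value, ...), one row to a line, values as JSON. play_rows: Moves the arm, as the interface text tells. Its arguments: {"type":"object","properties":{"deltas":{"type":"array","items":{"type":"array","items":{"type":"array","items":{"type":"number"}}}},"grip_force":{"type":"number"}},"required":["deltas"]}

```bash
mkdir -p pics; cat > h.py <<'E'
import numpy as np, cv2
from station import ctrl, viewer
def snap(n,f):
    c=viewer.camera(n); cv2.imwrite('pics/'+f,c['img'][:,:,::-1]); np.save('pics/'+f+'.npy',c,allow_pickle=True); return c
def load(f): return np.load('pics/'+f+'.npy',allow_pickle=True).item()
def ray(c,u,v,z):
    R=cv2.Rodrigues(np.array(c['rvec'],float))[0]; t=np.array(c['tvec'],float).ravel()
    o=-R.T@t; d=R.T@np.array([(u-c['cx'])/c['fx'],(v-c['cy'])/c['fy'],1.])
    return o+d*(z-o[2])/d[2]
def proj(c,p):
    K=np.array([[c['fx'],0,c['cx']],[0,c['fy'],c['cy']],[0,0,1.]])
    return cv2.projectPoints(np.array(p,float).reshape(-1,3),np.array(c['rvec'],float),np.array(c['tvec'],float),K,None)[0].reshape(-1,2)
E
python3 - <<'E'
from h import *
for n in ['scene','side','wrist']:
    c=snap(n,n+'0.png'); R=cv2.Rodrigues(np.array(c['rvec'],float))[0]; print(n,c['fx'],-R.T@np.array(c['tvec']).ravel())
o=ctrl.get_obs(); print(o)
E
```

```text
scene 414.7943266427473 [1.2201095  0.34870001 0.7417195 ]
side 393.7596562125558 [ 0.43119796 -0.77977545  0.84242238]
wrist 293.75885445436563 [0.05689945 0.55149945 0.38472102]
{'time_s': 0.15, 'qpos': array([ 1.27639075e+00,  3.00324214e-01,  1.52143988e+00,  1.81576863e-05,
        1.32071993e+00, -6.66169587e-02]), 'joint_vel': array([-0.00025423, -0.00223085, -0.00083251,  0.00048555, -0.00058007,
       -0.00096631]), 'tau': array([ 2.99789981e-04, -5.31961870e+01, -3.52824712e+01,  7.07984925e-02,
        2.34897388e-02, -3.70131556e-05]), 'ee_pos': array([0.12415035, 0.53559276, 0.20502664]), 'eef_rot': array([-1.65714299,  1.56990478, -1.88493611]), 'force': array([-0.66900009,  0.12911507, -0.01769617]), 'moment': array([ 0.01053633, -0.03563208,  0.01138983]), 'grip_width': 0.09408016157296523}
```

View pics/scene0.png

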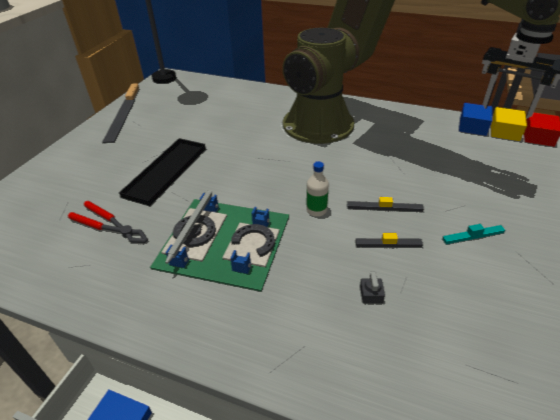

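View pics/side0.png

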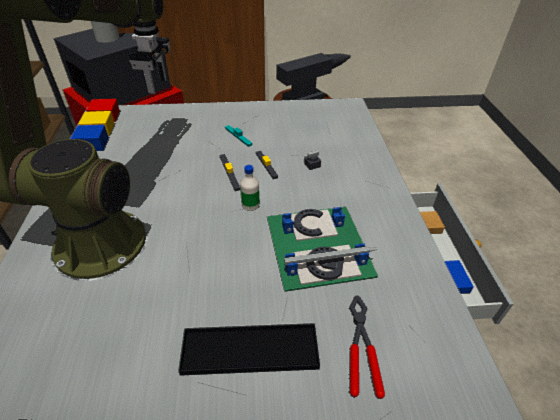

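View pics/wrist0.png

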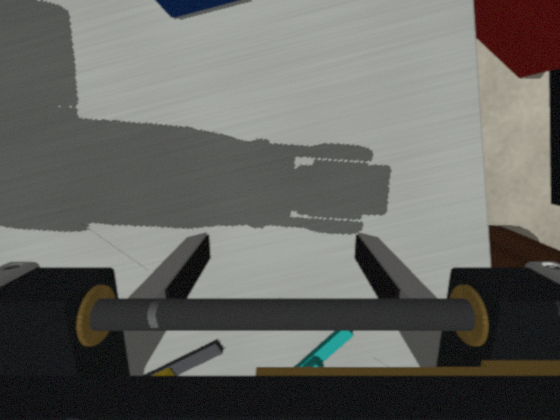

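```bash
python3 - <<'E'
from h import *
a=cv2.imread('pics/scene0.png')[185:290,145:300]; b=cv2.imread('pics/side0.png')[195:295,260:385]
a=cv2.resize(a,None,fx=4.5,fy=4.5,interpolation=3);cv2.imwrite('pics/za.png',a)
b=cv2.resize(b,None,fx=5.5,fy=5.5,interpolation=3);cv2.imwrite('pics/zb.png',b)
a=cv2.imread('pics/scene0.png')[185:255,335:510]
cv2.imwrite('pics/zc.png',cv2.resize(a,None,fx=4.5,fy=4.5,interpolation=3))
E
```

```text
(no output)
```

View pics/za.png

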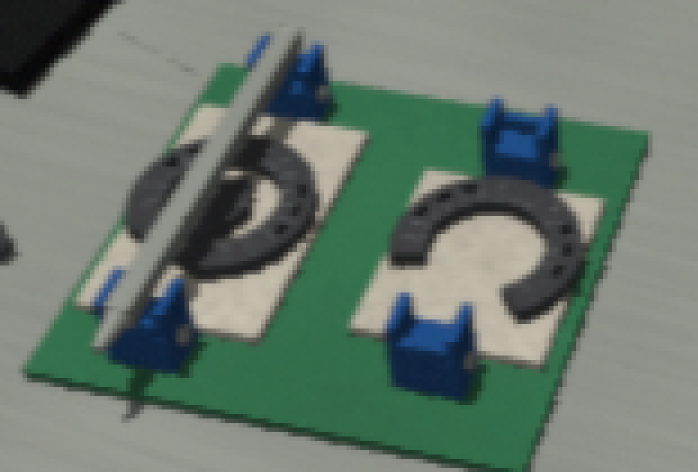

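View pics/zb.png

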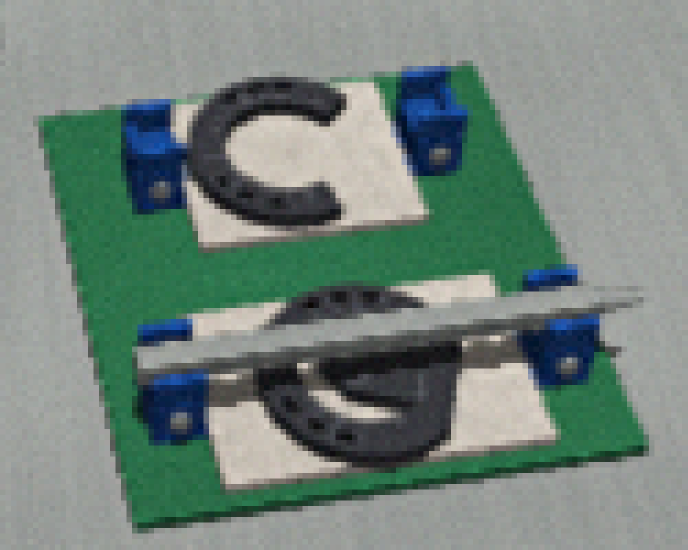

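View pics/zc.png

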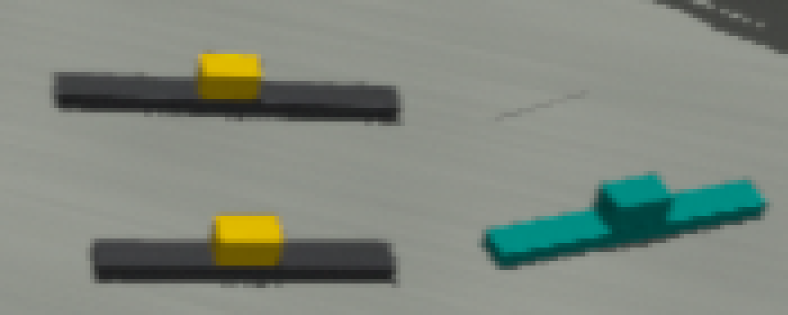

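```bash
python3 - <<'E'
from h import *
for f in ['scene0.png','side0.png']:
    c=load(f); im=c['img']; hsv=cv2.cvtColor(im,cv2.COLOR_RGB2HSV)
    print(f)
    for nm,lo,hi in [('blue',(100,120,40),(125,255,255)),('yellow',(22,150,100),(32,255,255)),('green',(65,120,40),(80,255,255)),('turq',(84,150,40),(95,255,255))]:
        m=cv2.inRange(hsv,lo,hi)
        n,l,s,ce=cv2.connectedComponentsWithStats(m)
        for i in range(1,n):
            if s[i,4]>15: 
                x,y=ce[i]; 
                print(nm,s[i],ce[i].round(1),ray(c,x,y,.035).round(3))
    dark=cv2.inRange(hsv,(0,0,0),(180,255,75))
    n,l,s,ce=cv2.connectedComponentsWithStats(dark)
    for i in range(1,n):
        if 80<s[i,4]<6000:
            pts=np.argwhere(l==i)[:,::-1].astype(np.int32); r=cv2.minAreaRect(pts)
            print('dark',s[i],[round(v) for v in r[0]+r[1]],round(r[2]),ray(c,*ce[i],.006).round(3), [ray(c,*p,0.006)[:2].round(3).tolist() for p in cv2.boxPoints(r)])
E
```

```text
scene0.png
blue [ 116    0   44   78 1667] [139.7  32. ] [-0.519 -1.092  0.035]
blue [ 151    0  114   82 7768] [211.3  36.2] [-0.573 -0.715  0.035]
blue [459 103  34  33 874] [475.5 118.7] [-0.141  0.502  0.035]
blue [314 161  10  11  85] [318.1 166.2] [0.283 0.087 0.035]
blue [204 195  14  16 123] [211.3 204.3] [ 0.533 -0.125  0.035]
blue [252 207  17  20 232] [260.  216.7] [0.535 0.013 0.035]
blue [169 247  19  20 196] [179.1 258.9] [ 0.724 -0.106  0.035]
blue [231 251  19  22 293] [239.9 262.8] [0.689 0.029 0.035]
blue [  88  390   63   30 1213] [119.6 408.4] [ 1.045 -0.025  0.035]
yellow [491 107  36  34 958] [508.6 123.2] [-0.143  0.602  0.035]
yellow [379 197  14  10 126] [385.5 201.4] [0.374 0.297 0.035]
yellow [382 233  16  11 157] [389.6 237.9] [0.501 0.329 0.035]
green [307 194  20  17 264] [316.5 202.4] [0.436 0.13  0.035]
green [190 200   9   8  39] [194.3 203.5] [ 0.545 -0.169  0.035]
green [ 151  204  137   87 3196] [226.8 253.4] [ 0.673 -0.011  0.035]
turq [443 224  62  20 579] [473.4 233.2] [0.421 0.511 0.035]
dark [ 0  0 10 11 81] [4, 5, 10, 9] 90 [-0.764 -2.293  0.
[... 5235 characters left out ...]
dark [351 253  19  13  93] [360, 258, 16, 12] 34 [ 0.718 -0.113  0.006] [[0.692, -0.111], [0.719, -0.077], [0.747, -0.11], [0.72, -0.143]]
dark [305 255  40  26 583] [326, 269, 23, 40] 82 [ 0.622 -0.137  0.006] [[0.567, -0.109], [0.678, -0.096], [0.671, -0.174], [0.566, -0.185]]
dark [284 263  15  13  93] [291, 269, 12, 14] 90 [ 0.525 -0.136  0.006] [[0.511, -0.114], [0.548, -0.117], [0.544, -0.156], [0.507, -0.154]]
dark [285 278  81  13 102] [325, 284, 1, 81] 81 [ 0.606 -0.191  0.006] [[0.505, -0.199], [0.717, -0.177], [0.716, -0.182], [0.505, -0.203]]
dark [349 296  22  51 493] [359, 321, 51, 17] 84 [ 0.673 -0.299  0.006] [[0.659, -0.232], [0.703, -0.23], [0.683, -0.363], [0.644, -0.364]]
```

```bash
cat >> h.py <<'E'
from scipy.spatial.transform import Rotation as Ro
def pose():
    o=ctrl.get_obs(); return np.array(o['ee_pos']),Ro.from_euler('xyz',o['eef_rot']).as_matrix(),o
def rows(p,phi,n):
    """delta to TCP p, tool down with jaw(y) axis at world angle phi (nearest of phi, phi+pi unless given)"""
    P,R,o=pose()
    y=np.array([np.cos(phi),np.sin(phi),0]);x=np.array([0,0,-1.]);z=np.cross(x,y)
    Rt=np.column_stack([x,y,z]); rv=Ro.from_matrix(R.T@Rt).as_rotvec()
    out=[];Rc=R
    for k in range(n):
        out.append(np.r_[Rc.T@((np.array(p)-P)/n)*1000,rv/n]); Rc=Rc@Ro.from_rotvec(rv/n).as_matrix()
    print('rotvec total',rv.round(3),'dist',np.linalg.norm(np.array(p)-P).round(3))
    for r in out: print([round(a,1) for a in r[:3]]+[round(a,4) for a in r[3:]])
E
python3 - <<'E'
from h import *
P,R,o=pose(); print(R.round(3)); print('jaw ang',np.arctan2(R[1,1],R[0,1]))
c=load('wrist0.png'); Rc=cv2.Rodrigues(np.array(c['rvec'],float))[0]; t=np.array(c['tvec']).ravel(); 
print('cam in tool',R.T@(-Rc.T@t-P)); print('cam axes in tool (cols x,y,z)'); print((R.T@Rc.T).round(3))
print('tcp px',proj(c,P), 'view at z=.04', [ (R.T@(ray(c,u,v,.045)-P)).round(3) for u,v in [(280,0),(280,230),(0,0),(560,0)]])
E
```

```text
[[-0.     0.226  0.974]
 [-0.001  0.974 -0.226]
 [-1.    -0.001 -0.   ]]
jaw ang 1.343003240927428
cam in tool [-1.79689264e-01  1.49021948e-04 -6.91196079e-02]
cam axes in tool (cols x,y,z)
[[-0.    -0.24   0.971]
 [ 1.    -0.001 -0.   ]
 [ 0.001  0.971  0.24 ]]
tcp px [[281.84227456 245.11954137]] view at z=.04 [array([ 0.16 , -0.002, -0.203]), array([ 0.16 , -0.002,  0.042]), array([ 0.16 , -0.286, -0.203]), array([ 0.16 ,  0.282, -0.202])]
```

```bash
python3 - <<'E'
from h import *
rows([.443,.272,.205],1.343,10)
E
```

```text
rotvec total [ 0.    -0.     0.001] dist 0.414
[np.float64(0.0), np.float64(-18.5), np.float64(37.0), np.float64(0.0), np.float64(-0.0), np.float64(0.0001)]
[np.float64(0.0), np.float64(-18.5), np.float64(37.0), np.float64(0.0), np.float64(-0.0), np.float64(0.0001)]
[np.float64(0.0), np.float64(-18.5), np.float64(37.0), np.float64(0.0), np.float64(-0.0), np.float64(0.0001)]
[np.float64(0.0), np.float64(-18.5), np.float64(37.0), np.float64(0.0), np.float64(-0.0), np.float64(0.0001)]
[np.float64(0.0), np.float64(-18.5), np.float64(37.0), np.float64(0.0), np.float64(-0.0), np.float64(0.0001)]
[np.float64(0.0), np.float64(-18.5), np.float64(37.0), np.float64(0.0), np.float64(-0.0), np.float64(0.0001)]
[np.float64(0.0), np.float64(-18.5), np.float64(37.0), np.float64(0.0), np.float64(-0.0), np.float64(0.0001)]
[np.float64(0.0), np.float64(-18.5), np.float64(37.0), np.float64(0.0), np.float64(-0.0), np.float64(0.0001)]
[np.float64(0.0), np.float64(-18.5), np.float64(37.0), np.float64(0.0), np.float64(-0.0), np.float64(0.0001)]
[np.float64(0.0), np.float64(-18.5), np.float64(37.0), np.float64(0.0), np.float64(-0.0), np.float64(0.0001)]
```

Request:
play_rows([
  [[0, -18, 37, 0, 0, 0, 94], [0, -18, 37, 0, 0, 0, 94], [0, -18, 37, 0, 0, 0, 94], [0, -18, 37, 0, 0, 0, 94], [0, -18, 37, 0, 0, 0, 94], [0, -18, 37, 0, 0, 0, 94], [0, -18, 37, 0, 0, 0, 94], [0, -18, 37, 0, 0, 0, 94], [0, -18, 37, 0, 0, 0, 94], [0, -18, 37, 0, 0, 0, 94]],
])

```text
time_s: 1.15
ee_pos: [0.4451, 0.2755, 0.2054]
eef_rot: [-2.432, 1.571, -2.66]
force: [-0.2, -0.1, -0.3]
grip_width: 0.094
```

```bash
python3 - <<'E'
from h import *
c=snap('wrist','w1.png'); print(pose()[0])
E
```

```text
[0.44852506 0.27240815 0.20514582]
```

View pics/w1.png

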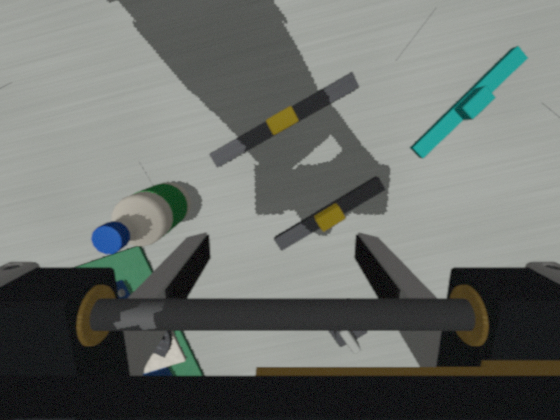

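```bash
python3 - <<'E'
from h import *
c=load('w1.png'); im=c['img']; hsv=cv2.cvtColor(im,cv2.COLOR_RGB2HSV)
m=cv2.inRange(hsv,(20,150,60),(34,255,255)); m[230:]=0
n,l,s,ce=cv2.connectedComponentsWithStats(m)
for i in range(1,n):
    if s[i,4]>100:
        pts=np.argwhere(l==i)[:,::-1].astype(np.int32); r=cv2.minAreaRect(pts); b=cv2.boxPoints(r)
        w=np.array([ray(c,*p,.032) for p in b]); print('yel',r,w.mean(0).round(4),np.linalg.norm(np.diff(w,axis=0),axis=1).round(4))
a=im[60:260,200:400]; cv2.imwrite('pics/w1z.png',cv2.resize(a[:,:,::-1],None,fx=3,fy=3,interpolation=2))
E
```

```text
yel ((281.6839904785156, 120.23114013671875), (16.997501373291016, 29.915603637695312), 60.945396423339844) [0.361  0.2948 0.032 ] [0.034  0.0189 0.0344]
yel ((328.9927978515625, 216.43321228027344), (18.385757446289062, 27.75889015197754), 57.2647705078125) [0.4864 0.3262 0.032 ] [0.0342 0.0238 0.0346]
```

View pics/w1z.png

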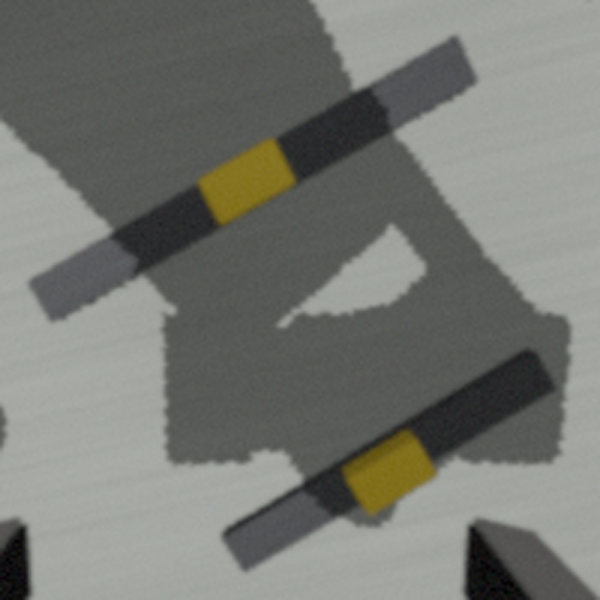

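```bash
python3 - <<'E'
from h import *
c=load('w1.png')
for L,Rr in [((42,302),(467.5,58)),((234,553),(542,368))]:
    a=ray(c,200+L[0]/3,60+L[1]/3,.012);b=ray(c,200+Rr[0]/3,60+Rr[1]/3,.012)
    d=b-a; print(a,b,np.linalg.norm(d),(a+b)/2,np.arctan2(d[1],d[0]))
rows([.63,-.20,.23],.1,10)
E
```

```text
[0.3881632  0.20108354 0.012     ] [0.33468623 0.39081271 0.012     ] 0.19712165145667215 [0.36142471 0.29594813 0.012     ] 1.84552853365983
[0.51522613 0.25381321 0.012     ] [0.46335111 0.40116984 0.012     ] 0.15622097651951197 [0.48928862 0.32749152 0.012     ] 1.9092849136538539
rotvec total [1.24e+00 1.00e-03 0.00e+00] dist 0.507
[np.float64(-2.4), np.float64(-41.9), np.float64(28.5), np.float64(0.124), np.float64(0.0001), np.float64(0.0)]
[np.float64(-2.4), np.float64(-38.0), np.float64(33.4), np.float64(0.124), np.float64(0.0001), np.float64(0.0)]
[np.float64(-2.4), np.float64(-33.6), np.float64(37.9), np.float64(0.124), np.float64(0.0001), np.float64(0.0)]
[np.float64(-2.4), np.float64(-28.6), np.float64(41.7), np.float64(0.124), np.float64(0.0001), np.float64(0.0)]
[np.float64(-2.4), np.float64(-23.3), np.float64(44.9), np.float64(0.124), np.float64(0.0001), np.float64(0.0)]
[np.float64(-2.5), np.float64(-17.5), np.float64(47.5), np.float64(0.124), np.float64(0.0001), np.float64(0.0)]
[np.float64(-2.5), np.float64(-11.5), np.float64(49.3), np.float64(0.124), np.float64(0.0001), np.float64(0.0)]
[np.float64(-2.5), np.float64(-5.3), np.float64(50.3), np.float64(0.124), np.float64(0.0001), np.float64(0.0)]
[np.float64(-2.5), np.float64(0.9), np.float64(50.6), np.float64(0.124), np.float64(0.0001), np.float64(0.0)]
[np.float64(-2.5), np.float64(7.2), np.float64(50.1), np.float64(0.124), np.float64(0.0001), np.float64(0.0)]
```

Request:
play_rows([
  [[-2, -42, 28, 0.124, 0, 0, 94], [-2, -38, 33, 0.124, 0, 0, 94], [-2, -34, 36, 0.124, 0, 0, 94], [-2, -29, 39, 0.124, 0, 0, 94], [-2, -23, 42, 0.124, 0, 0, 94], [-2, -17, 45, 0.124, 0, 0, 94], [-2, -11, 46, 0.124, 0, 0, 94], [-2, -5, 46, 0.124, 0, 0, 94], [-2, 1, 46, 0.124, 0, 0, 94], [-2, 7, 46, 0.124, 0, 0, 94]],
])

```text
time_s: 2.2
ee_pos: [0.6125, -0.1746, 0.2253]
eef_rot: [-2.126, 1.57, 2.684]
force: [1.0, 0.7, 0.7]
grip_width: 0.0941
```

Request:
play_rows([
  [[0, 0, 10, 0, 0, 0, 40], [0, 0, 10, 0, 0, 0, 40], [0, 0, 0, 0, 0, 0, 40]],
])

```text
time_s: 2.5
ee_pos: [0.6141, -0.1928, 0.2251]
eef_rot: [-2.011, 1.57, 2.805]
force: [0.1, 0.1, 0.3]
grip_width: 0.0733
```

```bash
python3 - <<'E'
from h import *
c=snap('wrist','w2.png'); P,R,o=pose(); print(P,np.arctan2(R[1,1],R[0,1]),o['qpos'])
E
```

```text
[ 0.61412981 -0.19200216  0.2253426 ] 0.1043238643985086 [-3.59968095e-01  5.01083716e-01  1.19676247e+00  1.02066514e-04
  1.44406311e+00 -4.64304849e-01]
```

View pics/w2.png

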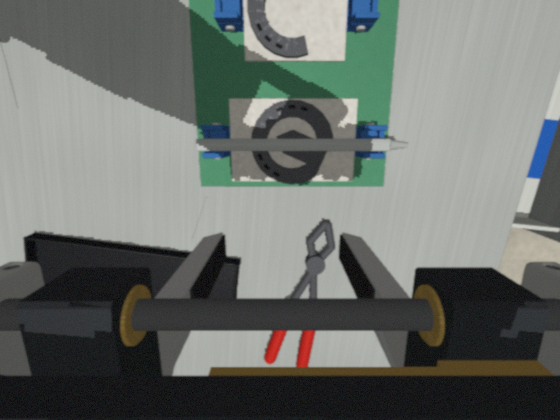

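```bash
python3 - <<'E'
from h import *
c=load('w2.png'); im=c['img']
cv2.imwrite('pics/w2z.png',cv2.resize(im[95:195,185:415,::-1],None,fx=3.4,fy=3.4,interpolation=2))
E
```

```text
(no output)
```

View pics/w2z.png

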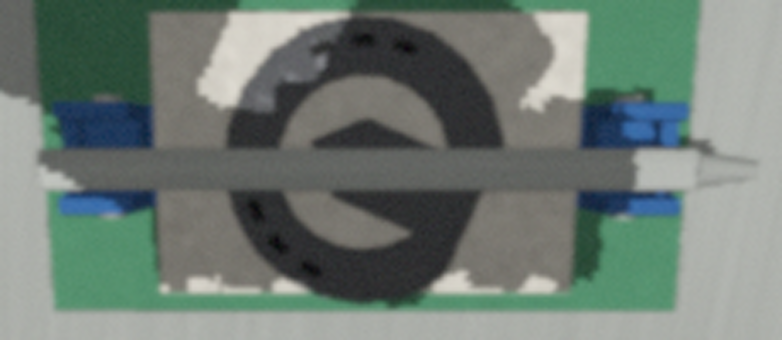

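```bash
python3 - <<'E'
from h import *
c=load('w2.png'); s=3.4
g=lambda u,v,z: ray(c,185+u/s,95+v/s,z)
a=g(39,169,.056);b=g(698,169,.056);d=b-a;print('prit',a,b,np.linalg.norm(d),(a+b)/2,np.arctan2(d[1],d[0]), 'tip',g(757,170,.05))
# cheeks tops
q={'Lf':(54,102),'Lfi':(153,102),'Rf':(688,103),'Rfi':(585,103),'Ln':(61,215),'Lni':(153,215),'Rn':(680,214),'Rni':(582,214)}
for k,v in q.items(): print(k,g(*v,.052).round(4))
p=np.array([g(*v,.014) for v in [(150,12),(588,12),(577,293),(160,293)]]);print('pad',p.round(4),p.mean(0),np.linalg.norm(np.roll(p,-1,0)-p,axis=1))
P,R,o=pose();print('TCP px',proj(c,P))
# tray from side
E
```

```text
prit [ 0.50935273 -0.14400239  0.056     ] [ 0.73319908 -0.12082226  0.056     ] 0.22504334790823255 [ 0.6212759  -0.13241233  0.056     ] 0.1031859741761298 tip [ 0.75580272 -0.11899932  0.05      ]
Lf [ 0.5126 -0.1214  0.052 ]
Lfi [ 0.5461 -0.1179  0.052 ]
Rf [ 0.7271 -0.0995  0.052 ]
Rfi [ 0.6922 -0.1031  0.052 ]
Ln [ 0.5164 -0.1592  0.052 ]
Lni [ 0.5484 -0.1559  0.052 ]
Rn [ 0.7313 -0.1366  0.052 ]
Rni [ 0.6973 -0.1401  0.052 ]
pad [[ 0.5364 -0.0855  0.014 ]
 [ 0.6972 -0.0689  0.014 ]
 [ 0.7101 -0.1725  0.014 ]
 [ 0.5466 -0.1894  0.014 ]] [ 0.62255599 -0.12906095  0.014     ] [0.16161114 0.10442227 0.16433957 0.10444416]
TCP px [[281.6393749  244.68512843]]
```

```bash
python3 - <<'E'
from h import *
for f,box in [('side0.png',(170,310,330,385)),('scene0.png',(110,130,215,210))]:
    c=load(f); im=c['img']; g=im.max(2); m=(g<48).astype(np.uint8)*255
    mm=np.zeros_like(m); x0,y0,x1,y1=box; mm[y0:y1,x0:x1]=m[y0:y1,x0:x1]
    cs=max(cv2.findContours(mm,0,2)[0],key=cv2.contourArea); h=cv2.convexHull(cs)
    ap=cv2.approxPolyDP(h,5,True).reshape(-1,2); print(f,ap.tolist())
    for p in ap: print(ray(c,*p,.02).round(3),ray(c,*p,0).round(3))
a=cv2.imread('pics/side0.png')[310:385,170:330]; cv2.imwrite('pics/tr.png',cv2.resize(a,None,fx=4.5,fy=4.5,interpolation=2))
E
```

```text
side0.png [[314, 325], [318, 368], [179, 372], [185, 329]]
[ 0.562 -0.311  0.02 ] [ 0.565 -0.299  0.   ]
[ 0.555 -0.411  0.02 ] [ 0.558 -0.402  0.   ]
[ 0.263 -0.397  0.02 ] [ 0.259 -0.388  0.   ]
[ 0.267 -0.299  0.02 ] [ 0.263 -0.287  0.   ]
scene0.png [[204, 145], [150, 205], [121, 196], [178, 139]]
[ 0.271 -0.294  0.02 ] [ 0.245 -0.311  0.   ]
[ 0.575 -0.289  0.02 ] [ 0.557 -0.307  0.   ]
[ 0.569 -0.387  0.02 ] [ 0.551 -0.407  0.   ]
[ 0.267 -0.392  0.02 ] [ 0.24  -0.412  0.   ]
```

View pics/tr.png

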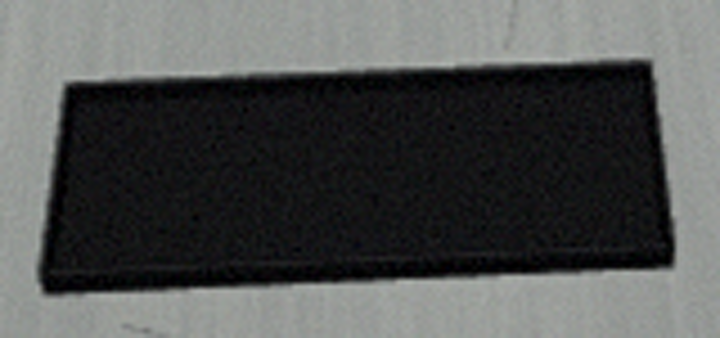

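```bash
python3 - <<'E'
from h import *
c=load('w2.png'); a=ray(c,28,235,.02);b=ray(c,240,259,.02);print(a,b,np.arctan2(*(b-a)[1::-1]))
c=load('side0.png')
for p in [(184.7,328.7),(314.9,323.8),(319.6,365.1),(180,370.4)]: print(ray(c,*p,.02))
# pritchel grasp
cen=np.array([.6213,-.1324])+.003*np.array([np.cos(.103),np.sin(.103)])
for phi in (.103+np.pi/2,.103-np.pi/2): rows([cen[0],cen[1],.12],phi,10)
E
```

```text
[ 0.27165633 -0.29232641  0.02      ] [ 0.56555316 -0.29765636  0.02      ] -0.01813346938621132
[ 0.26579133 -0.29772418  0.02      ]
[ 0.5641998 -0.3077266  0.02     ]
[ 0.55955971 -0.40500916  0.02      ]
[ 0.26484891 -0.39390736  0.02      ]
rotvec total [-1.569 -0.     0.   ] dist 0.122
[np.float64(10.5), np.float64(1.6), np.float64(-5.9), np.float64(-0.1569), np.float64(-0.0), np.float64(0.0)]
[np.float64(10.5), np.float64(2.5), np.float64(-5.5), np.float64(-0.1569), np.float64(-0.0), np.float64(0.0)]
[np.float64(10.5), np.float64(3.4), np.float64(-5.1), np.float64(-0.1569), np.float64(-0.0), np.float64(0.0)]
[np.float64(10.5), np.float64(4.1), np.float64(-4.5), np.float64(-0.1569), np.float64(-0.0), np.float64(0.0)]
[np.float64(10.5), np.float64(4.8), np.float64(-3.8), np.float64(-0.1569), np.float64(-0.0), np.float64(0.0)]
[np.float64(10.5), np.float64(5.3), np.float64(-3.0), np.float64(-0.1569), np.float64(-0.0), np.float64(0.0)]
[np.float64(10.5), np.float64(5.7), np.float64(-2.1), np.float64(-0.1569), np.float64(-0.0), np.float64(0.0)]
[np.float64(10.5), np.float64(6.0), n
[... 723 characters left out ...]
t64(0.1572), np.float64(0.0), np.float64(0.0)]
[np.float64(10.5), np.float64(-2.1), np.float64(-5.7), np.float64(0.1572), np.float64(0.0), np.float64(0.0)]
[np.float64(10.5), np.float64(-3.0), np.float64(-5.3), np.float64(0.1572), np.float64(0.0), np.float64(0.0)]
[np.float64(10.5), np.float64(-3.8), np.float64(-4.8), np.float64(0.1572), np.float64(0.0), np.float64(0.0)]
[np.float64(10.5), np.float64(-4.5), np.float64(-4.1), np.float64(0.1572), np.float64(0.0), np.float64(0.0)]
[np.float64(10.5), np.float64(-5.1), np.float64(-3.4), np.float64(0.1572), np.float64(0.0), np.float64(0.0)]
[np.float64(10.5), np.float64(-5.5), np.float64(-2.5), np.float64(0.1572), np.float64(0.0), np.float64(0.0)]
```

Request:
play_rows([
  [[10, 2, -6, 0.149, 0, 0, 40], [10, 1, -6, 0.149, 0, 0, 40], [10, 0, -6, 0.149, 0, 0, 40], [10, -1, -6, 0.149, 0, 0, 40], [10, -2, -6, 0.149, 0, 0, 40], [10, -3, -5, 0.149, 0, 0, 40], [10, -4, -5, 0.149, 0, 0, 40], [10, -4, -4, 0.149, 0, 0, 40], [10, -5, -3, 0.149, 0, 0, 40], [10, -5, -2, 0.149, 0, 0, 40]],
])

```text
time_s: 3.55
ee_pos: [0.623, -0.1316, 0.1255]
eef_rot: [3.04, 1.57, 0.079]
force: [1.5, -0.7, -0.3]
grip_width: 0.04
```

```bash
python3 - <<'E'
from h import *
import time
rows([.6243,-.1321,.08],.103-np.pi/2,2)
E
```

```text
rotvec total [ 0.077 -0.    -0.   ] dist 0.045
[np.float64(22.7), np.float64(0.4), np.float64(-0.6), np.float64(0.0386), np.float64(-0.0002), np.float64(-0.0)]
[np.float64(22.7), np.float64(0.3), np.float64(-0.6), np.float64(0.0386), np.float64(-0.0002), np.float64(-0.0)]
```

Request:
play_rows([
  [[20, 0.4, -0.6, 0.04, 0, 0, 40], [20, 0.3, -0.6, 0.04, 0, 0, 40], [0, 0, 0, 0, 0, 0, 40], [0, 0, 0, 0, 0, 0, 40]],
])

```text
time_s: 3.95
ee_pos: [0.6245, -0.1331, 0.0862]
eef_rot: [3.036, 1.571, 0.001]
force: [-0.5, -0.0, -0.5]
grip_width: 0.0397
```

```bash
python3 - <<'E'
from h import *
c=snap('wrist','w3.png')
rows([.6243,-.1321,.034],.103-np.pi/2,1)
E
```

```text
rotvec total [ 0.003 -0.001 -0.   ] dist 0.053
[np.float64(52.8), np.float64(-1.4), np.float64(0.4), np.float64(0.003), np.float64(-0.0014), np.float64(-0.0005)]
```

View pics/w3.png

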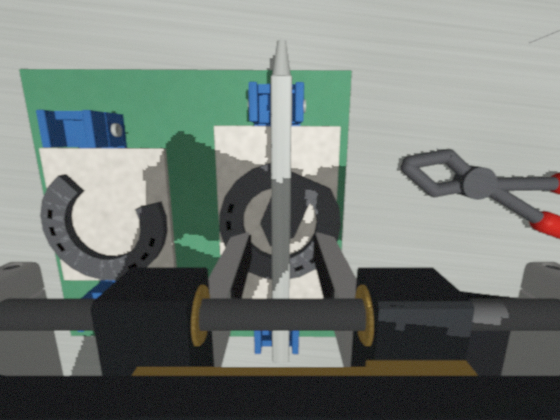

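Request:
play_rows([
  [[20, 0, 0, 0, 0, 0, 40], [20, 0, 0, 0, 0, 0, 40], [12, 0, 0, 0, 0, 0, 40], [0, 0, 0, 0, 0, 0, 40], [0, 0, 0, 0, 0, 0, 5], [0, 0, 0, 0, 0, 0, 5], [0, 0, 0, 0, 0, 0, 5], [0, 0, 0, 0, 0, 0, 5]],
], grip_force=30)

```text
time_s: 4.8
ee_pos: [0.6248, -0.1338, 0.0343]
eef_rot: [3.125, 1.57, 0.088]
force: [-0.5, 1.9, 5.0]
grip_width: 0.0136
```

Request:
play_rows([
  [[0, 0, 0, 0, 0, 0, 5], [-5, 0, 0, 0, 0, 0, 5], [-10, 0, 0, 0, 0, 0, 5], [-20, 0, 0, 0, 0, 0, 5], [-25, 0, 0, 0, 0, 0, 5], [-20, 0, 0, 0, 0, 0, 5], [-10, 0, 0, 0, 0, 0, 5], [0, 0, 0, 0, 0, 0, 5]],
], grip_force=45)

```text
time_s: 5.6
ee_pos: [0.6248, -0.1342, 0.1248]
eef_rot: [2.728, 1.569, -0.31]
force: [0.1, -1.3, -3.9]
grip_width: 0.0132
```

```bash
python3 - <<'E'
from h import *
c=snap('wrist','w4.png'); snap('side','s4.png'); print(pose()[2]['force'])
cy=-.02
g=np.array([.414,-.349])+.003*np.array([np.cos(cy),np.sin(cy)])
rows([g[0],g[1],.12],cy-np.pi/2,10)
E
```

```text
[ 0.02474855  0.54489982 -2.64991098]
rotvec total [0.124 0.001 0.   ] dist 0.299
[np.float64(0.3), np.float64(19.3), np.float64(22.8), np.float64(0.0124), np.float64(0.0001), np.float64(0.0)]
[np.float64(0.3), np.float64(19.5), np.float64(22.6), np.float64(0.0124), np.float64(0.0001), np.float64(0.0)]
[np.float64(0.3), np.float64(19.8), np.float64(22.3), np.float64(0.0124), np.float64(0.0001), np.float64(0.0)]
[np.float64(0.3), np.float64(20.1), np.float64(22.1), np.float64(0.0124), np.float64(0.0001), np.float64(0.0)]
[np.float64(0.3), np.float64(20.4), np.float64(21.8), np.float64(0.0124), np.float64(0.0001), np.float64(0.0)]
[np.float64(0.3), np.float64(20.6), np.float64(21.6), np.float64(0.0124), np.float64(0.0001), np.float64(0.0)]
[np.float64(0.3), np.float64(20.9), np.float64(21.3), np.float64(0.0124), np.float64(0.0001), np.float64(0.0)]
[np.float64(0.3), np.float64(21.2), np.float64(21.1), np.float64(0.0124), np.float64(0.0001), np.float64(0.0)]
[np.float64(0.3), np.float64(21.4), np.float64(20.8), np.float64(0.0124), np.float64(0.0001), np.float64(0.0)]
[np.float64(0.3), np.float64(21.7), np.float64(20.5), np.float64(0.0124), np.float64(0.0001), np.float64(0.0)]
```

View pics/w4.png

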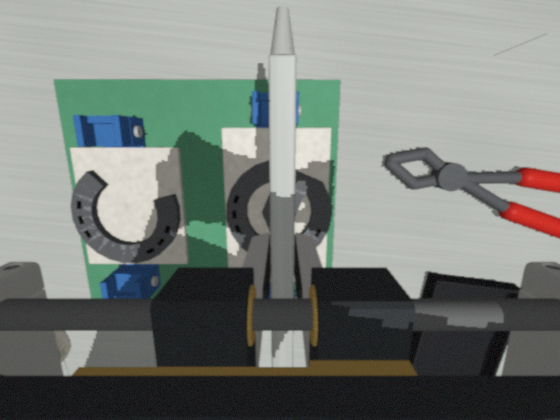

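View pics/s4.png

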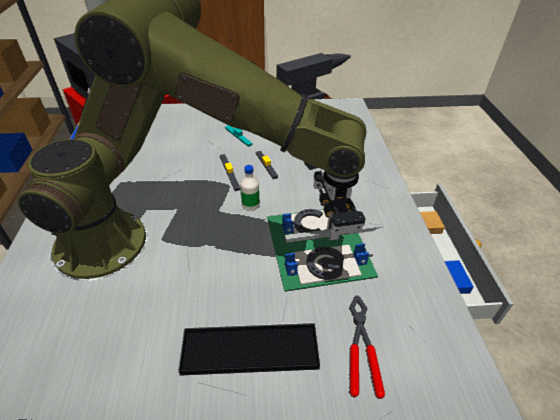

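Request:
play_rows([
  [[0, 10, 11, 0.012, 0, 0, 5], [0, 20, 23, 0.012, 0, 0, 5], [0, 20, 23, 0.012, 0, 0, 5], [0, 20, 23, 0.012, 0, 0, 5], [0, 20, 22, 0.013, 0, 0, 5], [0, 20, 22, 0.013, 0, 0, 5], [0, 21, 22, 0.013, 0, 0, 5], [0, 21, 22, 0.013, 0, 0, 5], [0, 21, 21, 0.012, 0, 0, 5], [0, 21, 21, 0.012, 0, 0, 5]],
])

```text
time_s: 6.7
ee_pos: [0.4214, -0.3383, 0.1226]
eef_rot: [-0.591, 1.569, 2.529]
force: [-0.4, -0.1, -3.5]
grip_width: 0.0135
```

```bash
python3 - <<'E'
from h import *
cy=-.02
g=np.array([.414,-.349])+.003*np.array([np.cos(cy),np.sin(cy)])
rows([g[0],g[1],.12],cy-np.pi/2,1)
E
```

```text
rotvec total [-0.002  0.001  0.001] dist 0.012
[np.float64(2.6), np.float64(10.9), np.float64(4.1), np.float64(-0.0016), np.float64(0.0012), np.float64(0.0008)]
```

Request:
play_rows([
  [[0, 10, 5, 0, 0, 0, 5], [0, 0, 0, 0, 0, 0, 5], [0, 0, 0, 0, 0, 0, 5]],
])

```text
time_s: 7.0
ee_pos: [0.4183, -0.3469, 0.123]
eef_rot: [-1.011, 1.57, 2.11]
force: [0.3, 0.5, -3.7]
grip_width: 0.0133
```

```bash
python3 - <<'E'
from h import *
snap('wrist','w5.png'); snap('side','s5.png'); snap('scene','c5.png')
P,R,o=pose();print(P,np.arctan2(R[1,1],R[0,1])+np.pi/2,o['force'])
E
```

```text
[ 0.41876428 -0.34652583  0.12324789] -0.01895319522540162 [ 0.09270292 -0.20161172 -3.39653393]
```

View pics/w5.png

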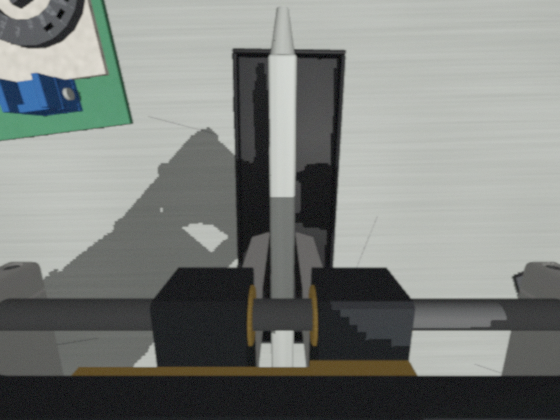

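View pics/s5.png

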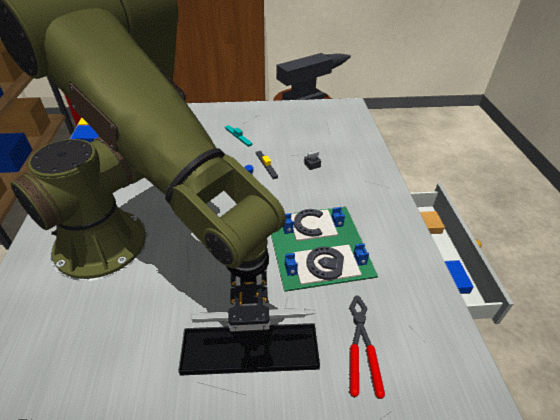

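```bash
python3 - <<'E'
from h import *
c=load('w5.png')
a=ray(c,234,51,.02);b=ray(c,344.5,51,.02);l=ray(c,238,230,.02);r=ray(c,337,230,.02)
print(a,b,np.linalg.norm(b-a),l,r); m=(a+b)/2;n=(l+r)/2;print('yaw',np.arctan2(*(m-n)[1::-1]),'center',m-.15*(m-n)/np.linalg.norm(m-n))
print('tip',ray(c,282,8,.139),'base',ray(c,282,366,.139), ray(c,282,54,.146))
E
```

```text
[ 0.56092405 -0.30763624  0.02      ] [ 0.55887011 -0.40432221  0.02      ] 0.09670778549404488 [ 0.39652809 -0.30172341  0.02      ] [ 0.39445204 -0.40174017  0.02      ]
yaw -0.025829143993003383 center [ 0.40994711 -0.35210529  0.02      ]
tip [ 0.54912956 -0.349517    0.139     ] base [ 0.34004567 -0.34511759  0.139     ] [ 0.52683682 -0.34905405  0.146     ]
```

Request:
play_rows([
  [[0, 5, 15, -0.006, 0, 0, 5], [20, 0, 0, 0, 0, 0, 5], [25, 0, 0, 0, 0, 0, 5], [25, 0, 0, 0, 0, 0, 5], [20, 0, 0, 0, 0, 0, 5], [10, 0, 0, 0, 0, 0, 5], [5, 0, 0, 0, 0, 0, 5], [5, 0, 0, 0, 0, 0, 5], [0, 0, 0, 0, 0, 0, 5], [0, 0, 0, 0, 0, 0, 5]],
])

```text
time_s: 8.15
ee_pos: [0.4034, -0.3522, 0.014]
eef_rot: [2.371, 1.57, -0.785]
force: [-0.4, 0.1, -2.9]
grip_width: 0.0133
```

```bash
python3 - <<'E'
from h import *
snap('side','s6.png'); 
P,R,o=pose();print(P,np.arctan2(R[1,1],R[0,1])+np.pi/2,o['force'])
a=cv2.imread('pics/s6.png')[290:385,170:330]; cv2.imwrite('pics/s6z.png',cv2.resize(a,None,fx=4.5,fy=4.5,interpolation=2))
E
```

```text
[ 0.40339777 -0.35228114  0.0140968 ] -0.014207990752939104 [ 0.29024797  0.26208035 -3.85142266]
```

View pics/s6z.png

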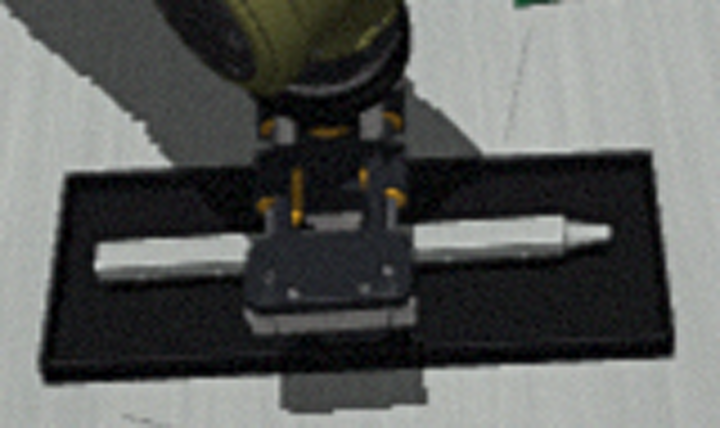

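Request:
play_rows([
  [[4, 0, 0, 0, 0, 0, 5], [3, 0, 0, 0, 0, 0, 5], [0, 0, 0, 0, 0, 0, 5], [0, 0, 0, 0, 0, 0, 5]],
], grip_force=15)

```text
time_s: 8.6
ee_pos: [0.403, -0.352, 0.0063]
eef_rot: [-0.79, 1.571, 2.338]
force: [0.4, 0.3, -3.0]
grip_width: 0.0141
```

Request:
play_rows([
  [[0, 0, 0, 0, 0, 0, 5], [0, 0, 0, 0, 0, 0, 5], [0, 0, 0, 0, 0, 0, 5], [0, 0, 0, 0, 0, 0, 5]],
], grip_force=3)

```text
time_s: 9.0
ee_pos: [0.4031, -0.352, 0.0065]
eef_rot: [2.276, 1.571, -0.88]
force: [-0.0, -0.3, -4.1]
grip_width: 0.0137
```

Request:
play_rows([
  [[0, 0, 0, 0, 0, 0, 16], [0, 0, 0, 0, 0, 0, 18], [0, 0, 0, 0, 0, 0, 30], [0, 0, 0, 0, 0, 0, 36], [0, 0, 0, 0, 0, 0, 36], [-15, 0, 0, 0, 0, 0, 36], [-30, 0, 0, 0, 0, 0, 36], [-40, 0, 0, 0, 0, 0, 60], [-40, 0, 0, 0, 0, 0, 60], [-40, 0, 0, 0, 0, 0, 60]],
])

```text
time_s: 10.0
ee_pos: [0.4029, -0.3518, 0.1731]
eef_rot: [2.625, 1.571, -0.531]
force: [-1.1, 0.3, 0.2]
grip_width: 0.0566
```

```bash
python3 - <<'E'
from h import *
snap('side','s7.png'); snap('wrist','w7.png')
P,R,o=pose();print(P,o['force'],o['qpos'])
a=cv2.imread('pics/s7.png')[290:385,170:330]; cv2.imwrite('pics/s7z.png',cv2.resize(a,None,fx=4.5,fy=4.5,interpolation=2))
# bar: center .3613,.2955, yaw 1.8455 ; jaw
phi=1.8455-np.pi/2; print('phi',phi)
E
```

```text
[ 0.40455867 -0.35341209  0.17678634] [-0.37173963 -0.23213579 -0.58789221] [-7.86212880e-01  2.91487550e-01  1.60052928e+00  1.07153573e-05
  1.24095311e+00  7.98708449e-01]
phi 0.27470367320510336
```

View pics/s7z.png

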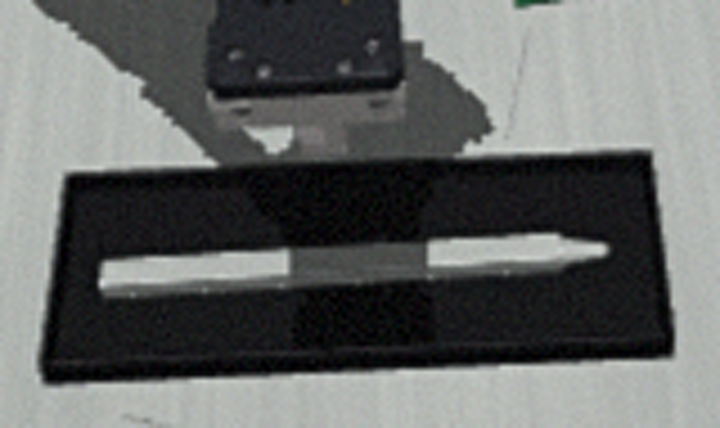

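View pics/w7.png

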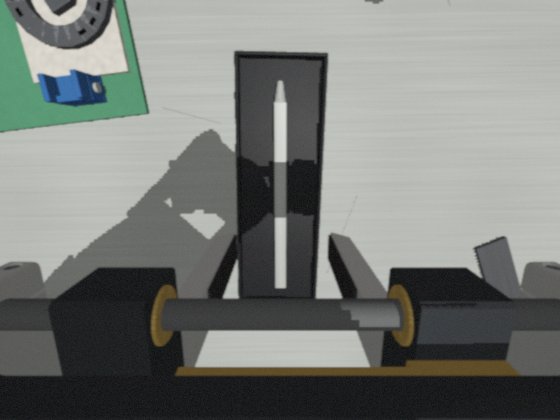

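```bash
python3 - <<'E'
from h import *
np.set_printoptions(legacy='1.25')
rows([.361,.295,.22],.2747,16)
E
```

```text
rotvec total [-1.86e+00  1.00e-03 -1.00e-02] dist 0.651
[-3.0, -40.5, 3.3, -0.1162, 0.0001, -0.0006]
[-2.9, -40.6, -1.4, -0.1162, 0.0001, -0.0006]
[-2.9, -40.1, -6.1, -0.1162, 0.0001, -0.0006]
[-2.9, -39.2, -10.7, -0.1162, 0.0001, -0.0006]
[-2.9, -37.6, -15.2, -0.1162, 0.0001, -0.0006]
[-2.8, -35.6, -19.5, -0.1162, 0.0001, -0.0006]
[-2.8, -33.1, -23.5, -0.1162, 0.0001, -0.0006]
[-2.8, -30.2, -27.2, -0.1162, 0.0001, -0.0006]
[-2.8, -26.8, -30.5, -0.1162, 0.0001, -0.0006]
[-2.8, -23.1, -33.4, -0.1162, 0.0001, -0.0006]
[-2.7, -19.1, -35.8, -0.1162, 0.0001, -0.0006]
[-2.7, -14.8, -37.8, -0.1162, 0.0001, -0.0006]
[-2.7, -10.3, -39.3, -0.1162, 0.0001, -0.0006]
[-2.7, -5.7, -40.2, -0.1162, 0.0001, -0.0006]
[-2.7, -1.0, -40.6, -0.1162, 0.0001, -0.0006]
[-2.7, 3.7, -40.4, -0.1162, 0.0001, -0.0006]
```

Request:
play_rows([
  [[-10, -40, 3, -0.116, 0, 0, 60], [-10, -40, -1, -0.116, 0, 0, 60], [-10, -40, -6, -0.116, 0, 0, 60], [-10, -39, -11, -0.116, 0, 0, 60], [-3, -38, -15, -0.116, 0, 0, 60], [0, -36, -19, -0.116, 0, 0, 60], [0, -33, -23, -0.116, 0, 0, 60], [0, -30, -27, -0.116, 0, 0, 60], [0, -27, -30, -0.116, 0, 0, 60]],
])

```text
time_s: 11.0
ee_pos: [0.3769, 0.0122, 0.2139]
eef_rot: [-1.115, 1.571, 3.061]
force: [-0.2, -0.2, -0.2]
grip_width: 0.0602
```

Request:
play_rows([
  [[0, -23, -33, -0.116, 0, 0, 60], [0, -19, -36, -0.116, 0, 0, 60], [0, -15, -38, -0.116, 0, 0, 60], [0, -10, -39, -0.116, 0, 0, 60], [0, -6, -40, -0.116, 0, 0, 60], [0, -1, -40, -0.116, 0, 0, 60], [0, 4, -40, -0.116, 0, 0, 60], [0, 0, 0, 0, 0, 0, 60], [0, 0, 0, 0, 0, 0, 60]],
])

```text
time_s: 11.9
ee_pos: [0.3592, 0.293, 0.2135]
eef_rot: [-1.154, 1.569, -2.453]
force: [0.3, -0.0, 0.1]
grip_width: 0.0601
```

```bash
python3 - <<'E'
from h import *
np.set_printoptions(legacy='1.25')
snap('wrist','w8.png'); print(pose()[0])
rows([.3613,.2955,.10],.2747,5)
E
```

```text
[0.35940559 0.2923103  0.21375289]
rotvec total [-0.005  0.001  0.001] dist 0.114
[22.7, 0.6, -0.5, -0.0009, 0.0001, 0.0002]
[22.7, 0.6, -0.5, -0.0009, 0.0001, 0.0002]
[22.8, 0.6, -0.5, -0.0009, 0.0001, 0.0002]
[22.8, 0.5, -0.5, -0.0009, 0.0001, 0.0002]
[22.8, 0.5, -0.5, -0.0009, 0.0001, 0.0002]
```

View pics/w8.png

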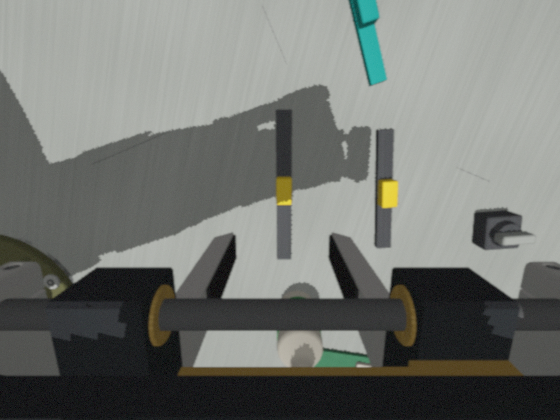

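Request:
play_rows([
  [[23, 0.6, -0.5, -0.001, 0, 0, 60], [23, 0.6, -0.5, -0.001, 0, 0, 60], [23, 0.5, -0.5, -0.001, 0, 0, 60], [23, 0.5, -0.5, -0.001, 0, 0, 60], [23, 0.5, -0.5, -0.001, 0, 0, 60], [23, 0, 0, 0, 0, 0, 60], [0, 0, 0, 0, 0, 0, 60], [0, 0, 0, 0, 0, 0, 60]],
])

```text
time_s: 12.75
ee_pos: [0.3619, 0.2953, 0.077]
eef_rot: [0.531, 1.571, -0.765]
force: [-0.2, 0.5, 0.3]
grip_width: 0.0598
```

```bash
python3 - <<'E'
from h import *
np.set_printoptions(legacy='1.25')
c=snap('wrist','w9.png'); print(pose()[0])
m=cv2.inRange(cv2.cvtColor(c['img'],cv2.COLOR_RGB2HSV),(20,150,60),(34,255,255)); m[270:]=0;m[:,340:]=0
pts=np.argwhere(m)[:,::-1].astype(np.int32); print(cv2.boundingRect(pts),cv2.minAreaRect(pts))
rows([.3613,.2955,.009],.2747,3)
E
```

```text
[0.36215531 0.2956978  0.07753404]
(269, 200, 23, 45) ((280.0, 222.0), (44.0, 22.0), 90.0)
rotvec total [-0.    -0.    -0.001] dist 0.069
[22.8, -0.3, -0.0, -0.0, -0.0001, -0.0004]
[22.8, -0.3, -0.0, -0.0, -0.0001, -0.0004]
[22.8, -0.3, -0.0, -0.0, -0.0001, -0.0004]
```

View pics/w9.png

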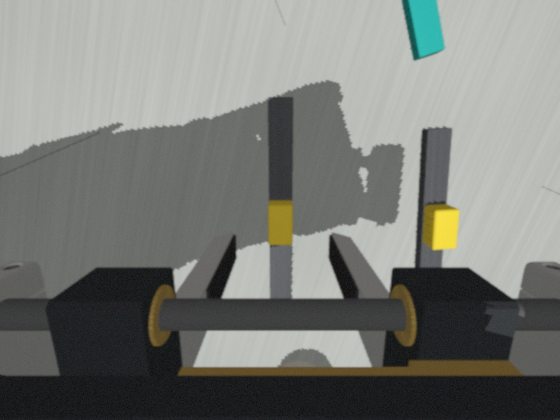

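```bash
python3 - <<'E'
from h import *
c=load('w9.png')
for p in [(280.5,200),(280.5,222.3),(280.5,244.5)]: 
    P,R,o=pose(); w=ray(c,*p,.032); print(w,R.T@(w-P))
print(ray(c,281,97,.012))
E
```

```text
[0.35556326 0.31488281 0.032     ] [ 0.04554074 -0.00119628 -0.02023558]
[0.36045893 0.29735501 0.032     ] [ 0.0455334  -0.00123819 -0.00203696]
[0.36552141 0.27922999 0.032     ] [ 0.04552582 -0.00128152  0.01678173]
[0.33476468 0.39040529 0.012     ]
```

Request:
play_rows([
  [[23, -1, -1, 0, 0, 0, 60], [23, 0, 0, 0, 0, 0, 60], [15, 0, 0, 0, 0, 0, 60], [7, 0, 0, 0, 0, 0, 60], [0, 0, 0, 0, 0, 0, 40], [0, 0, 0, 0, 0, 0, 10], [0, 0, 0, 0, 0, 0, 10], [0, 0, 0, 0, 0, 0, 10], [0, 0, 0, 0, 0, 0, 10]],
], grip_force=30)

```text
time_s: 13.7
ee_pos: [0.3604, 0.2968, 0.0088]
eef_rot: [1.912, 1.57, 0.618]
force: [-0.2, -0.5, 0.9]
grip_width: 0.0234
```

Request:
play_rows([
  [[0, 0, 0, 0, 0, 0, 10], [0, 0, 0, 0, 0, 0, 10], [-10, 0, 0, 0, 0, 0, 10], [-20, 0, 0, 0, 0, 0, 10], [-40, 0, 0, 0, 0, 0, 10], [-45, 0, 0, 0, 0, 0, 10], [-45, 0, 0, 0, 0, 0, 10], [-45, 0, 0, 0, 0, 0, 10], [0, 0, 0, 0, 0, 0, 10], [0, 0, 0, 0, 0, 0, 10]],
], grip_force=50)

```text
time_s: 14.7
ee_pos: [0.3601, 0.2965, 0.2135]
eef_rot: [1.901, 1.57, 0.606]
force: [-0.2, -0.2, -4.3]
grip_width: 0.0199
```

```bash
python3 - <<'E'
from h import *
np.set_printoptions(legacy='1.25')
c=snap('wrist','w10.png'); P,R,o=pose(); print(P,o['force'],o['moment'])
rows([.622,-.129,.21],.103-np.pi/2,16)
E
```

```text
[0.35974716 0.29624615 0.21232303] [ 0.16118813  0.04673091 -4.0681463 ] [-0.04502127  0.06199574  0.00519752]
rotvec total [1.744e+00 2.000e-03 1.000e-03] dist 0.5
[0.1, 8.5, 30.0, 0.109, 0.0001, 0.0]
[0.1, 11.7, 28.9, 0.109, 0.0001, 0.0]
[0.1, 14.8, 27.5, 0.109, 0.0001, 0.0]
[0.1, 17.7, 25.7, 0.109, 0.0001, 0.0]
[0.1, 20.4, 23.6, 0.109, 0.0001, 0.0]
[0.1, 22.9, 21.3, 0.109, 0.0001, 0.0]
[0.1, 25.0, 18.7, 0.109, 0.0001, 0.0]
[0.1, 26.9, 15.8, 0.109, 0.0001, 0.0]
[0.1, 28.5, 12.8, 0.109, 0.0001, 0.0]
[0.1, 29.7, 9.6, 0.109, 0.0001, 0.0]
[0.1, 30.6, 6.3, 0.109, 0.0001, 0.0]
[0.1, 31.1, 3.0, 0.109, 0.0001, 0.0]
[0.1, 31.2, -0.4, 0.109, 0.0001, 0.0]
[0.1, 31.0, -3.8, 0.109, 0.0001, 0.0]
[0.1, 30.4, -7.2, 0.109, 0.0001, 0.0]
[0.1, 29.4, -10.4, 0.109, 0.0001, 0.0]
```

View pics/w10.png

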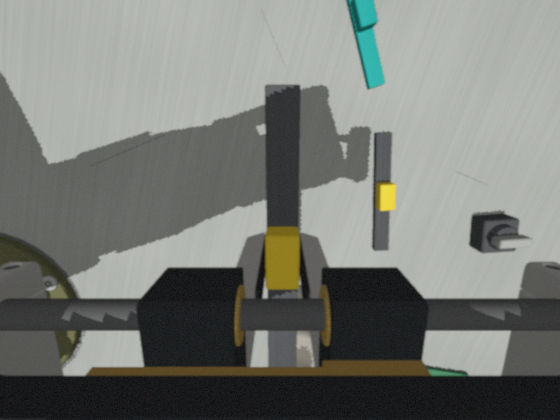

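Request:
play_rows([
  [[0, 8, 30, 0.109, 0, 0, 10], [0, 12, 29, 0.109, 0, 0, 10], [0, 15, 27, 0.109, 0, 0, 10], [0, 18, 26, 0.109, 0, 0, 10], [0, 20, 24, 0.109, 0, 0, 10], [0, 23, 21, 0.109, 0, 0, 10], [0, 25, 19, 0.109, 0, 0, 10], [0, 27, 16, 0.109, 0, 0, 10], [0, 28, 13, 0.109, 0, 0, 10], [0, 30, 10, 0.109, 0, 0, 10]],
])

```text
time_s: 15.75
ee_pos: [0.5231, 0.0287, 0.2111]
eef_rot: [-0.776, 1.567, 3.118]
force: [1.2, 0.3, -3.0]
grip_width: 0.0198
```

Request:
play_rows([
  [[0, 31, 6, 0.109, 0, 0, 10], [0, 31, 3, 0.109, 0, 0, 10], [0, 31, 0, 0.109, 0, 0, 10], [0, 31, -4, 0.109, 0, 0, 10], [0, 30, -7, 0.109, 0, 0, 10], [0, 29, -10, 0.109, 0, 0, 10], [30, 0, 0, 0, 0, 0, 10], [30, 0, 0, 0, 0, 0, 10], [20, 0, 0, 0, 0, 0, 10], [0, 0, 0, 0, 0, 0, 10]],
])

```text
time_s: 16.75
ee_pos: [0.6187, -0.1283, 0.128]
eef_rot: [-0.36, 1.562, 2.884]
force: [-0.1, -0.3, -3.7]
grip_width: 0.0198
```

```bash
python3 - <<'E'
from h import *
np.set_printoptions(legacy='1.25')
c=snap('wrist','w11.png'); P,R,o=pose(); print(P,o['force'],np.arctan2(R[1,1],R[0,1])+np.pi/2)
cv2.imwrite('pics/w11z.png',cv2.resize(c['img'][30:280,180:400,::-1],None,fx=2.4,fy=2.4,interpolation=2))
E
```

```text
[ 0.61981231 -0.12856672  0.13067839] [ 0.62945863  0.35980327 -3.38321329] 0.10277404714161498
```

View pics/w11z.png

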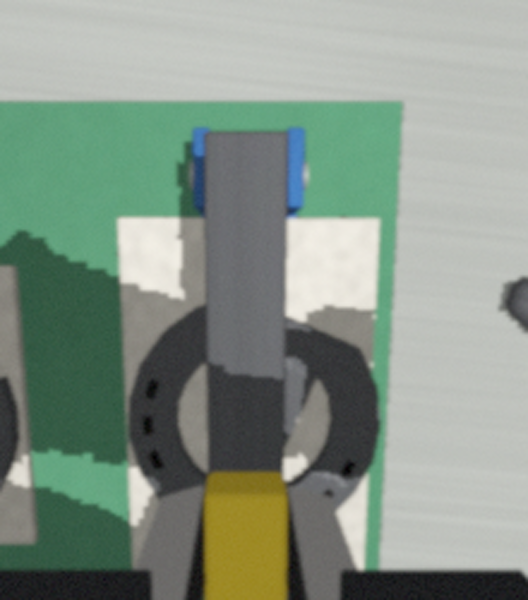

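```bash
python3 - <<'E'
from h import *
c=load('w11.png'); P,R,o=pose(); print(o['eef_rot'],(R[:,0]).round(4))
g=lambda u,v,z: R.T@(ray(c,180+u/2.4,30+v/2.4,z)-P)*1000
zt=P[2]+.003
print('bar end L/R',g(207,132,zt),g(284,132,zt),'inner',g(207,365,zt),g(287,365,zt))
print('cheek end',g(194,128,.052),g(304,128,.052), 'inner',g(197,209,.052),g(298,209,.052))
print('pad',[g(*p,.014) for p in [(117,217),(379,217)]])
print('world cheeks',ray(c,180+194/2.4,30+128/2.4,.052),ray(c,180+304/2.4,30+128/2.4,.052))
Rs=np.array([np.cos(.103),np.sin(.103),0]); 
print('stand centre in tool',R.T@(np.array([.622,-.129,.034])-P)*1000)
E
```

```text
[-0.35760707  1.56544159  2.88676434] [-0.0052  0.0013 -1.    ]
bar end L/R [ -3.46470275  -9.00873959 -96.00132348] [ -3.49767399   8.6436588  -95.97827086] inner [ -3.1927779   -9.77287097 -42.07566749] [ -3.22999506  10.09386462 -42.07164569]
cheek end [  78.16251808  -17.58260471 -109.64011956] [  78.09333338   19.45976826 -109.59109825] inner [ 78.29233881 -17.03385703 -83.55388524] [ 78.22700872  17.91064978 -83.52032091]
pad [array([116.36235307, -51.53091645, -82.59502032]), array([116.16709476,  52.90074641, -82.49856921])]
world cheeks [ 0.72666355 -0.0997222   0.052     ] [ 0.73041544 -0.13657417  0.052     ]
stand centre in tool [96.6650849   0.83664171 -2.61659572]
```

```bash
python3 - <<'E'
from h import *
for n,b in [('side',(170,300,240,390)),('scene',(170,300,140,300))]:
    c=snap(n,n+'11.png'); cv2.imwrite(f'pics/{n}11z.png',cv2.resize(c['img'][b[0]:b[1],b[2]:b[3],::-1],None,fx=4.5,fy=4.5,interpolation=2))
E
```

```text
(no output)
```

View pics/side11z.png

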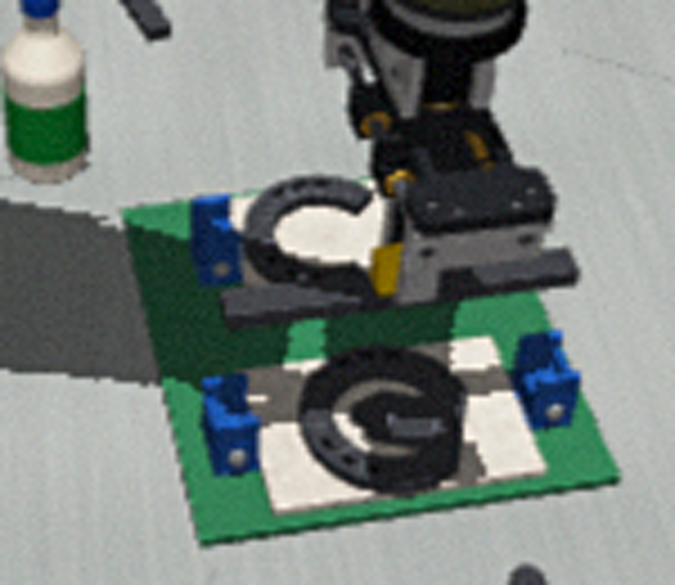

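View pics/scene11z.png

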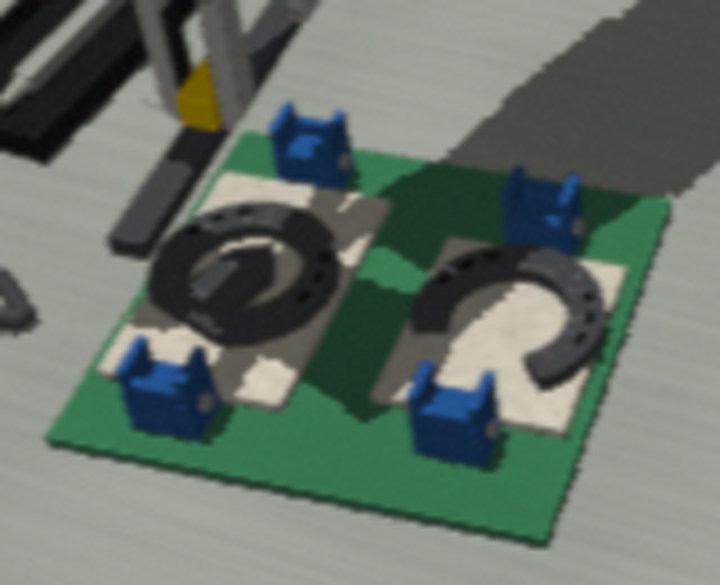

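```bash
python3 - <<'E'
from h import *
def tri(p1,p2):
    a=load('side11.png');b=load('scene11.png');M=[]
    for c in(a,b):
        K=np.array([[c['fx'],0,c['cx']],[0,c['fy'],c['cy']],[0,0,1.]]);M.append(K@np.c_[cv2.Rodrigues(np.array(c['rvec'],float))[0],np.array(c['tvec']).ravel()])
    X=cv2.triangulatePoints(M[0],M[1],np.array(p1,float).reshape(2,1),np.array(p2,float).reshape(2,1)); X=(X[:3]/X[3]).ravel()
    print(X, proj(a,X)-p1,proj(b,X)-p2)
tri((240+578/4.5,170+283/4.5),(140+110/4.5,170+243/4.5))
tri((240+578/4.5,170+263/4.5),(140+110/4.5,170+234/4.5))
c=load('side11.png'); P,R,o=pose()
# expected corners for level bar at given z
u=np.array([np.cos(.103),np.sin(.103),0]);v=np.array([-u[1],u[0],0])
C=np.array([P[0],P[1],0])
for s in(-1,1):
  for zb in (P[2]-.009,P[2]+.003):
    q=proj(c,C+s*.0995*u-.01*v+[0,0,zb])[0]; print(s,zb,(q-[240,170])*4.5)
E
```

```text
[ 0.71548647 -0.12970129  0.12728801] [[-0.85995233 -0.51946837]] [[-0.87783261  0.56397609]]
[ 0.71662197 -0.12501279  0.13693502] [[-0.24122663 -0.14618604]] [[-0.24673847  0.16040582]]
-1 0.12474193886167952 [231.80205636 328.82982028]
-1 0.1367419388616795 [232.56338807 313.84282343]
1 0.12474193886167952 [582.94212174 281.82395955]
1 0.1367419388616795 [586.60117753 266.88010608]
```

```bash
python3 - <<'E'
from h import *
for i in range(3):
    P,R,o=pose(); print(P,o['eef_rot'],R[:,0].round(4),o['joint_vel'].round(4))
c=load('w11.png'); Rc=cv2.Rodrigues(np.array(c['rvec'],float))[0]; t=np.array(c['tvec']).ravel(); 
P1=np.array([0.61981231,-0.12856672,0.13067839])
print('cam in tool',R.T@(-Rc.T@t-P1)); print((R.T@Rc.T).round(4))
cv2.imwrite('pics/w10z.png',cv2.resize(load('w10.png')['img'][60:320,200:360,::-1],None,fx=2.3,fy=2.3,interpolation=2))
E
```

```text
[ 0.621167   -0.128885    0.13374194] [ 1.61589616  1.57075991 -1.42283285] [ 0. -0. -1.] [-0.0002 -0.0183 -0.0118  0.0003 -0.0022 -0.0008]
[ 0.621167   -0.128885    0.13374194] [ 1.61589616  1.57075991 -1.42283285] [ 0. -0. -1.] [-0.0002 -0.0183 -0.0118  0.0003 -0.0022 -0.0008]
[ 0.621167   -0.128885    0.13374194] [ 1.61589616  1.57075991 -1.42283285] [ 0. -0. -1.] [-0.0002 -0.0183 -0.0118  0.0003 -0.0022 -0.0008]
cam in tool [-0.1764555   0.00027937 -0.07060192]
[[ 3.600e-03 -2.496e-01  9.684e-01]
 [ 1.000e+00  1.000e-04 -3.700e-03]
 [ 9.000e-04  9.684e-01  2.496e-01]]
```

View pics/w10z.png

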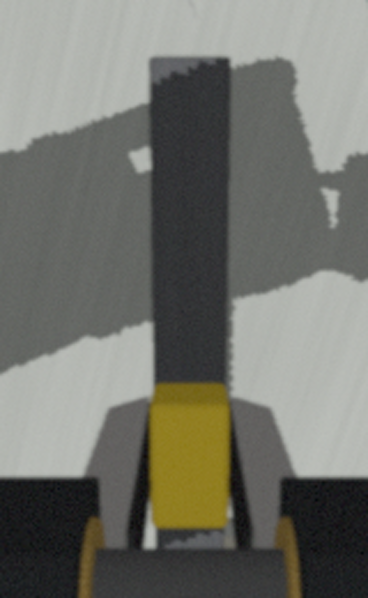

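Request:
play_rows([
  [[0, 0, 0, 0, 0, 0, 10], [0, 0, 0, 0, 0, 0, 10]],
])

```text
time_s: 17.1
ee_pos: [0.6214, -0.1289, 0.1344]
eef_rot: [2.761, 1.569, -0.277]
force: [1.3, -0.1, -3.0]
grip_width: 0.0197
```

```bash
python3 - <<'E'
from h import *
c=snap('wrist','w12.png'); P,R,o=pose(); print(P,o['eef_rot'],R[:,0].round(4),o['force'],o['moment'])
np.save('p12.npy',np.c_[P,R])
cv2.imwrite('pics/w12z.png',cv2.resize(c['img'][60:300,190:390,::-1],None,fx=2.5,fy=2.5,interpolation=2))
E
```

```text
[ 0.6212785  -0.12892208  0.13424816] [ 2.7421515   1.56957103 -0.29660813] [ 1.2e-03 -4.0e-04 -1.0e+00] [ 0.04471308 -0.10550541 -4.25406784] [-0.03956748  0.09336818  0.00571436]
```

View pics/w12z.png

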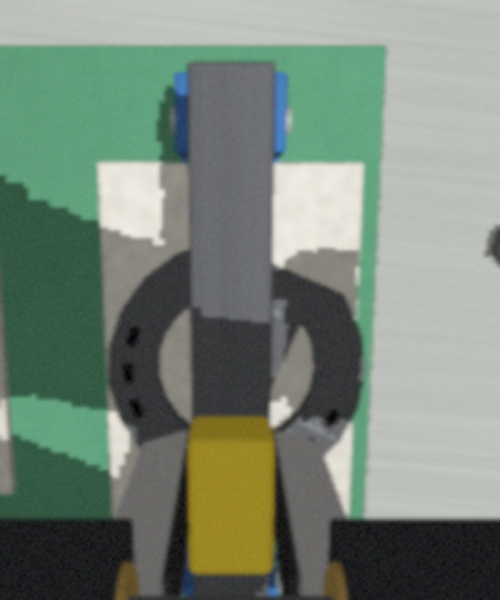

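```bash
python3 - <<'E'
from h import *
c=load('w12.png'); A=np.load('p12.npy');P=A[:,0];R=A[:,1:]
W=lambda u,v,z: ray(c,190+u/2.5,60+v/2.5,z)
u=np.array([np.cos(.103),np.sin(.103),0]);v=np.array([-u[1],u[0],0]); S=np.array([.622,-.129,0])
g=lambda a,b,z:(lambda w:(round((w-S)@u*1000,1),round((w-S)@v*1000,1)))(W(a,b,z))
zt=P[2]+.003
print('bar end',g(189,64,zt),g(273,64,zt),'inner',g(192,305,zt),g(272,315,zt))
print('block top',g(189,436,zt+.02),g(276,436,zt+.02),g(189,572,zt+.02),g(276,572,zt+.02))
print('cheek end',g(175,73,.052),g(287,73,.052),'inner',g(176,154,.052),g(285,154,.052),'pad',g(97,163,.014),g(364,163,.014))
print('tcp',(P-S)@u*1000,(P-S)@v*1000)
rows([.622,-.129,.06],.103-np.pi/2,1)
E
```

```text
bar end (np.float64(96.6), np.float64(9.4)) (np.float64(96.6), np.float64(-9.5)) inner (np.float64(42.0), np.float64(9.4)) (np.float64(39.5), np.float64(-10.0))
block top (np.float64(15.4), np.float64(9.5)) (np.float64(15.4), np.float64(-10.1)) (np.float64(-18.5), np.float64(10.0)) (np.float64(-18.5), np.float64(-10.6))
cheek end (np.float64(107.0), np.float64(18.5)) (np.float64(107.0), np.float64(-18.9)) inner (np.float64(81.0), np.float64(18.7)) (np.float64(81.0), np.float64(-18.7)) pad (np.float64(79.4), np.float64(52.5)) (np.float64(79.3), np.float64(-52.6))
tcp -0.7096622511378947 0.15169273123287663
rotvec total [-0.    -0.001 -0.   ] dist 0.074
[np.float64(74.2), np.float64(0.1), np.float64(-0.6), np.float64(-0.0002), np.float64(-0.0011), np.float64(-0.0005)]
```

Request:
play_rows([
  [[10, 0, -1.5, 0, 0, 0, 10], [15, 0, 0, 0, 0, 0, 10], [15, 0, 0, 0, 0, 0, 10], [15, 0, 0, 0, 0, 0, 10], [10, 0, 0, 0, 0, 0, 10], [5, 0, 0, 0, 0, 0, 10], [0, 0, 0, 0, 0, 0, 10], [0, 0, 0, 0, 0, 0, 10], [0, 0, 0, 0, 0, 0, 10]],
])

```text
time_s: 18.05
ee_pos: [0.6229, -0.1288, 0.0642]
eef_rot: [2.795, 1.57, -0.244]
force: [1.0, -0.2, -3.4]
grip_width: 0.0193
```

```bash
python3 - <<'E'
from h import *
c=snap('wrist','w13.png'); P,R,o=pose(); print(P,R[:,0].round(4),o['force'],o['moment'])
np.save('p13.npy',np.c_[P,R])
cv2.imwrite('pics/w13z.png',cv2.resize(c['img'][40:300,180:390,::-1],None,fx=2.3,fy=2.3,interpolation=2))
for n,b in [('side',(200,300,260,390)),('scene',(170,300,140,300))]:
    c=snap(n,n+'13.png'); cv2.imwrite(f'pics/{n}13z.png',cv2.resize(c['img'][b[0]:b[1],b[2]:b[3],::-1],None,fx=4.5,fy=4.5,interpolation=2))
E
```

```text
[ 0.6228567  -0.12880564  0.06409691] [ 1.1e-03 -3.0e-04 -1.0e+00] [ 0.06909737  0.63376009 -3.82947511] [-0.02110455  0.16066552 -0.02879876]
```

View pics/w13z.png

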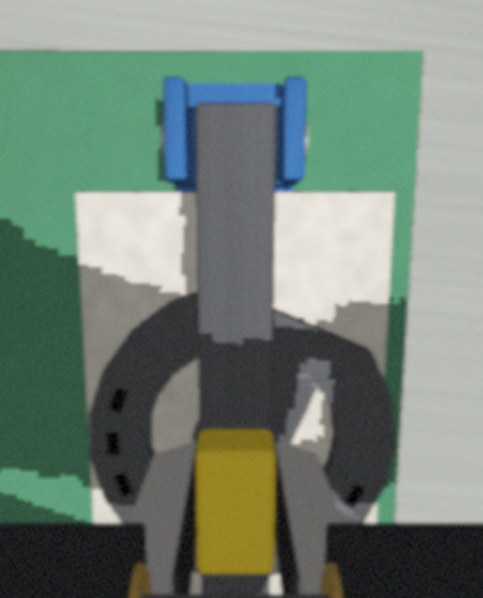

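View pics/side13z.png

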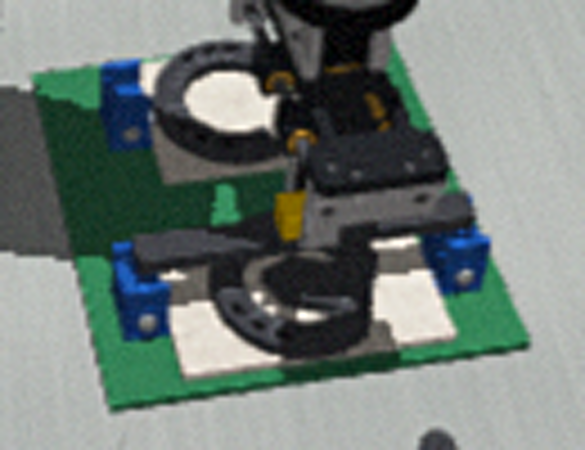

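View pics/scene13z.png

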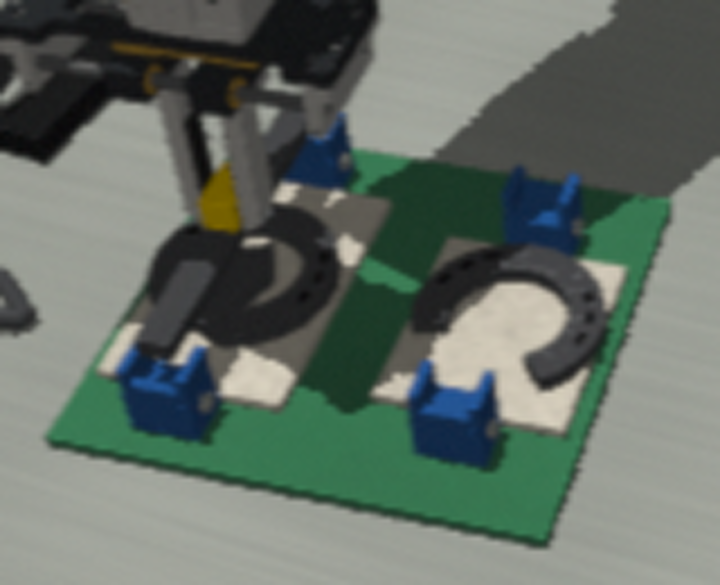

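```bash
python3 - <<'E'
from h import *
c=load('w13.png'); A=np.load('p13.npy');P=A[:,0];R=A[:,1:]
W=lambda u,v,z: ray(c,180+u/2.3,40+v/2.3,z)
u=np.array([np.cos(.103),np.sin(.103),0]);v=np.array([-u[1],u[0],0]); S=np.array([.622,-.129,0])
g=lambda a,b,z:(lambda w:((w-S)@u*1000).round(1).item(),)(W(a,b,z))+(((W(a,b,z)-S)@v*1000).round(1).item(),)
zt=P[2]+.003
print('bar end',g(197,104,zt),g(275,104,zt),'inner',g(198,335,zt),g(273,335,zt))
print('block top',g(195,449,zt+.02),g(276,449,zt+.02),g(195,574,zt+.02),g(276,574,zt+.02))
print('cheek end',g(163,77,.052),g(306,77,.052),'stop outer top',g(235,84,.042),'pad',g(75,192,.014),g(396,192,.014))
print('tcp',(P-S)@u*1000,(P-S)@v*1000)
c=load('side13.png'); 
W=lambda a,b,z: (((ray(c,260+a/4.5,200+b/4.5,z)-S)@u*1000).round(1),((ray(c,260+a/4.5,200+b/4.5,z)-S)@v*1000).round(1))
print('side: -x bar end bottom',W(134,266,P[2]-.009),'post -x outer', W(113,248,.052), '+x bar end top', W(472,200,zt),'+x post outer',W(488,236,.052))
E
```

```text
<stdin>:5: SyntaxWarning: 'tuple' object is not callable; perhaps you missed a comma?
Traceback (most recent call last):
TypeError: 'tuple' object is not callable
```

```bash
python3 - <<'E'
from h import *
c=load('w13.png'); A=np.load('p13.npy');P=A[:,0];R=A[:,1:]
u=np.array([np.cos(.103),np.sin(.103),0]);v=np.array([-u[1],u[0],0]); S=np.array([.622,-.129,0])
def uv(w): return round(float((w-S)@u)*1000,1),round(float((w-S)@v)*1000,1)
g=lambda a,b,z:uv(ray(c,180+a/2.3,40+b/2.3,z))
zt=P[2]+.003
print('bar end',g(197,104,zt),g(275,104,zt),'inner',g(198,335,zt),g(273,335,zt))
print('block top',g(195,449,zt+.02),g(276,449,zt+.02),g(195,574,zt+.02),g(276,574,zt+.02))
print('cheek end',g(163,77,.052),g(306,77,.052),'stop outer top',g(235,84,.042),'pad',g(75,192,.014),g(396,192,.014))
print('tcp',uv(P))
c=load('side13.png'); 
W=lambda a,b,z: uv(ray(c,260+a/4.5,200+b/4.5,z))
print('side: -x bar end bottom',W(134,266,P[2]-.009),'post -x outer', W(113,248,.052), '+x bar end top', W(472,200,zt),'+x post outer',W(488,236,.052))
E
```

```text
bar end (98.4, 9.3) (98.4, -9.8) inner (41.3, 9.8) (41.3, -10.0)
block top (16.5, 9.9) (16.4, -10.0) (-17.4, 10.4) (-17.4, -10.4)
cheek end (107.4, 18.9) (107.3, -18.7) stop outer top (107.5, -0.0) pad (79.8, 52.4) (79.7, -52.7)
tcp (0.9, 0.1)
side: -x bar end bottom (-100.9, -2.4) post -x outer (-109.4, 15.2) +x bar end top (100.3, 1.8) +x post outer (106.9, -14.0)
```

Request:
play_rows([
  [[5, 0, 0, 0, 0, 0, 10], [5, 0, 0, 0, 0, 0, 10], [5, 0, 0, 0, 0, 0, 10], [2, 0, 0, 0, 0, 0, 10], [1, 0, 0, 0, 0, 0, 10], [0, 0, 0, 0, 0, 0, 10], [0, 0, 0, 0, 0, 0, 10], [0, 0, 0, 0, 0, 0, 10]],
])

```text
time_s: 19.0
ee_pos: [0.6226, -0.1287, 0.0456]
eef_rot: [2.771, 1.57, -0.267]
force: [-0.7, -0.1, -4.1]
grip_width: 0.0196
```

Request:
play_rows([
  [[1, 0, 0, 0, 0, 0, 10], [1, 0, 0, 0, 0, 0, 10], [1, 0, 0, 0, 0, 0, 10], [0, 0, 0, 0, 0, 0, 10], [0, 0, 0, 0, 0, 0, 10]],
])

```text
time_s: 19.5
ee_pos: [0.6225, -0.1287, 0.0428]
eef_rot: [2.505, 1.571, -0.533]
force: [-2.7, 1.3, 1.7]
grip_width: 0.0196
```

```bash
python3 - <<'E'
from h import *
c=snap('wrist','w14.png'); P,R,o=pose(); print(P,R[:,0].round(4),o['force'])
cv2.imwrite('pics/w14z.png',cv2.resize(c['img'][40:300,180:390,::-1],None,fx=2.3,fy=2.3,interpolation=2))
E
```

```text
[ 0.62256818 -0.12872161  0.04276821] [ 2.e-04 -1.e-04 -1.e+00] [-4.08512599  1.20224263  3.49798804]
```

View pics/w14z.png

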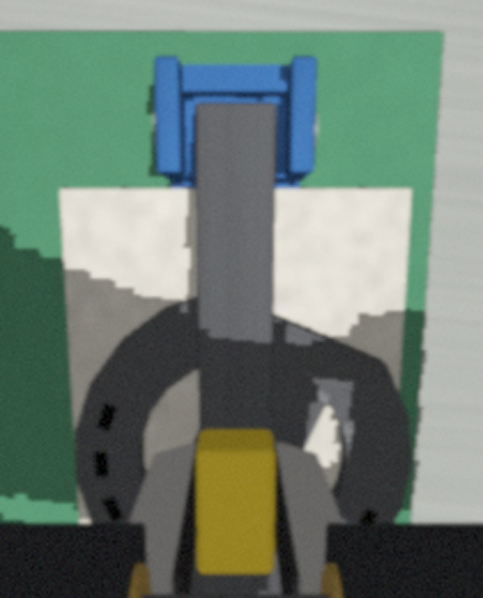

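```bash
python3 - <<'E'
from h import *
c=load('w14.png'); u=np.array([np.cos(.103),np.sin(.103),0]);v=np.array([-u[1],u[0],0]); S=np.array([.622,-.129,0])
def uv(w): return round(float((w-S)@u)*1000,1),round(float((w-S)@v)*1000,1)
g=lambda a,b,z:uv(ray(c,180+a/2.3,40+b/2.3,z))
print('bar end',g(197,104,.046),g(276,104,.046),'stop in',g(235,95,.042),'stop out',g(235,65,.042),'cheek',g(155,57,.052),g(317,57,.052),'inner cheek faces',g(181,60,.052),g(290,60,.052))
E
```

```text
bar end (98.0, 9.4) (98.0, -9.9) stop in (100.7, 0.1) stop out (107.6, 0.1) cheek (107.3, 18.7) (107.2, -18.9) inner cheek faces (106.6, 12.7) (106.6, -12.6)
```

Request:
play_rows([
  [[0, 0, 0, 0, 0, 0, 24], [0, 0, 0, 0, 0, 0, 36], [0, 0, 0, 0, 0, 0, 50], [0, 0, 0, 0, 0, 0, 50], [-15, 0, 0, 0, 0, 0, 50], [-30, 0, 0, 0, 0, 0, 50], [-40, 0, 0, 0, 0, 0, 50], [-40, 0, 0, 0, 0, 0, 50], [-40, 0, 0, 0, 0, 0, 50], [0, 0, 0, 0, 0, 0, 50]],
])

```text
time_s: 20.55
ee_pos: [0.6243, -0.1291, 0.215]
eef_rot: [2.777, 1.56, -0.262]
force: [-0.1, -0.3, 1.2]
grip_width: 0.05
```

Request:
play_rows([
  [[0, 0, 40, 0, 0, 0, 50], [0, 0, 40, 0, 0, 0, 50], [0, 0, 40, 0, 0, 0, 50], [0, 0, 40, 0, 0, 0, 50], [0, 0, 30, 0, 0, 0, 50], [0, 0, 0, 0, 0, 0, 50], [0, 0, 0, 0, 0, 0, 50]],
])

```text
time_s: 21.25
ee_pos: [0.4338, -0.1484, 0.2083]
eef_rot: [2.666, 1.569, -0.373]
force: [0.5, -0.3, 0.5]
grip_width: 0.0501
```

```bash
python3 - <<'E'
from h import *
c=snap('wrist','w15.png'); P,R,o=pose(); print(P,o['force'],o['time_s'])
for n,b in [('side',(200,300,260,390)),('scene',(170,300,140,300))]:
    c=snap(n,n+'15.png'); cv2.imwrite(f'pics/{n}15z.png',cv2.resize(c['img'][b[0]:b[1],b[2]:b[3],::-1],None,fx=4.5,fy=4.5,interpolation=2))
E
```

```text
[ 0.43417673 -0.1482782   0.20792171] [ 0.83972094  0.41535852 -0.02779725] 21.3
```

View pics/w15.png

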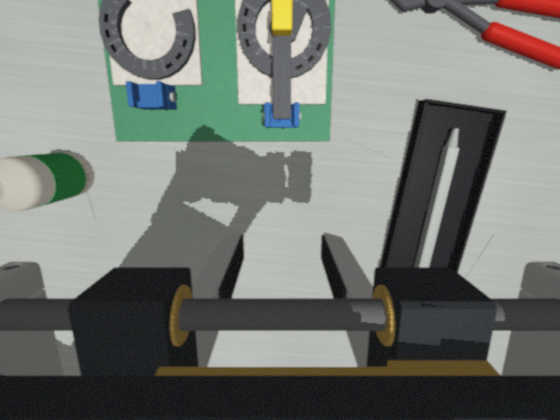

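View pics/side15z.png

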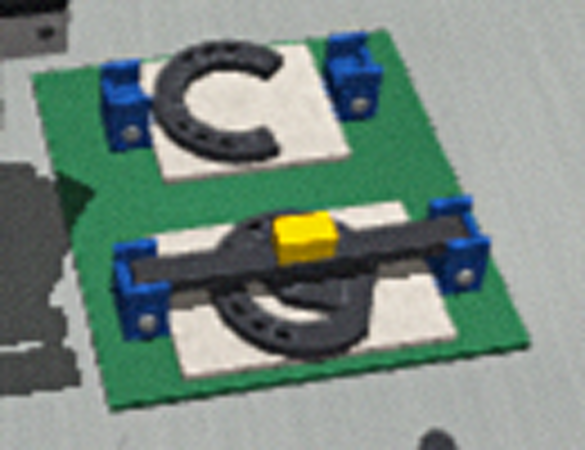

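View pics/scene15z.png

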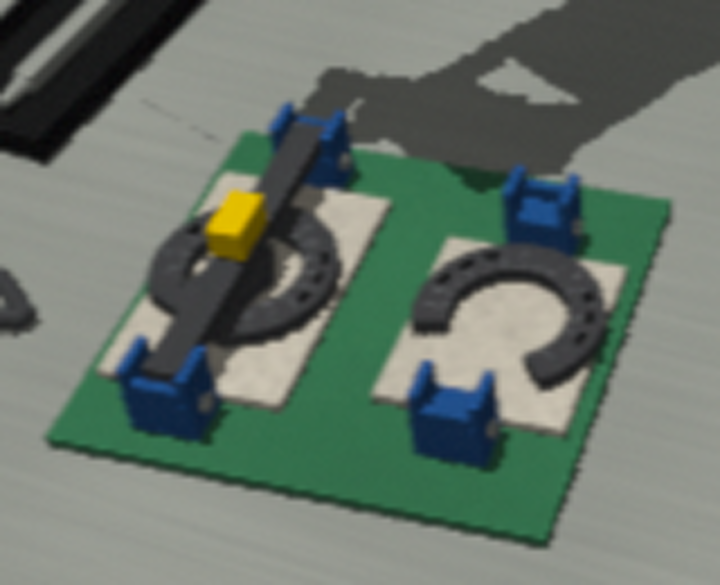

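View pics/side15.png

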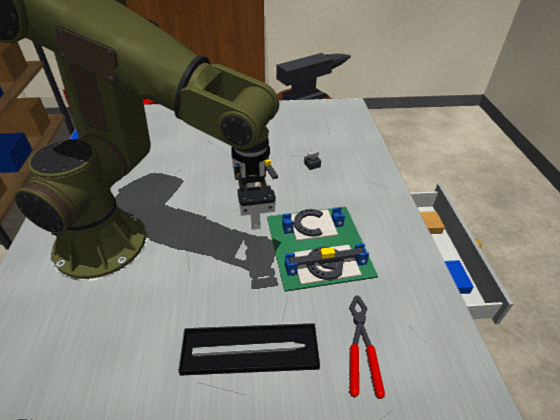

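The bar is seated in both pockets, the pritchel lies in the tray, and nothing else has moved. I'm handing in.

```bash
python3 -c "
from station import hand_in; print(hand_in())"
```

```text
the job is handed in; nothing more can be done
None
```

The heart-bar shoe is secured and the job is handed in, at about 21.3 s of the 64 s allowed. No verdict is reported.

- **What I did:** The heart-bar shoe was on the wide stand, with the pritchel lying across it. I lifted the pritchel off and laid it lengthwise in the black tray. The fingers could not reach the tray floor, so I released it roughly 8–10 mm above. I then laid the long bar across the wide stand.
- **Bar fit:** Just before release, the bar's far end sat about 3 mm inside the end stop, which is centred. It was midway between the cheeks, and the tool height matched the pocket floor to within about 1 mm. The near end was checked only by eye, in the pictures taken after release.
- **Final pictures:** After release the bar looks flat in both pockets and the pritchel lies flat inside the tray. Both shoes look unmoved, and I saw nothing else shifted. The gripper was clear of everything.
- **Checks that disagreed:**
    - One wrist picture, taken while the arm was still settling, made the held bar look tilted. Pictures after it settled showed it level.
    - Where different views measured the same thing, positions differed by 1–3 mm. I therefore aligned the bar with the stand using measurements from the same picture.

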